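Put the forming stakes back on their own blocks

ROBOT

A 6-joint arm with a two-finger parallel gripper is mounted at the origin on the work surface. World frame = base frame: x ahead of the robot, y to its left, z up, the work surface at z = 0. Lengths are in mm, angles in degrees, forces in N, time in s.
With the tool pointing down it reaches from about 300 to 850 mm from the base axis. Payload 4.2 kg.
Tool frame: the origin (TCP) lies at the very end of the fingers, on their centre line; the grasp point (between the pads) lies 19 mm behind it (env.grip_depth is the distance from the TCP to the grasp point, in mm); y points along the fingers, z is the direction in which the jaws open and shut, and the axes are right-handed (so a half turn about y gives the same grasp; the last joint's range is limited). The gripper opens to 91 mm and grips with 3 to 60 N. Pads are 32 mm wide; open, the fingers measure 118 mm over their backs; the gripper's body (76 mm by 178 mm) begins 60 mm behind the grasp point.
Start: joints at [-74.771, 18.312, 89.639, -0, 72.044, -1.146], TCP at [162.11, -551.692, 213.976] pointing down, gripper open.
Joint ranges: [-177.97, 177.97], [-48.28, 115.42], [12.27, 149.76], [-77.06, 257.06], [2.81, 150.46], [-146.56, 146.56]. Speed limits (degrees/s): [147.25, 147.25, 180, 180, 180, 180].

INTERFACE

Orientations are given as [roll, pitch, yaw] about the fixed x, y, z axes, in that order (R = Rz(yaw) Ry(pitch) Rx(roll)).
In Python, from workcell import state, imaging, job, env gives the robot as it stands.
- The arm moves only by the shell command python3 -m pendant 'ROWS' [FORCE]. ROWS is JSON, a list of rows, each an object with "delta_pos": the shift along the tool's x, y, z in cm, a list of three; "twist": the turn, a rotation vector about the tool's x, y, z in degrees, a list of three; "grip": the opening in per cent of the stroke, from 0 (shut) to 100 (fully open). In form: [{"delta_pos": [tx, ty, tz], "twist": [wx, wy, wz], "grip": grip}, ...]. A call has exactly 5 rows; each row is the pose to reach, as a shift and turn from the pose commanded when the call began, along the tool's axes at that moment; what a row does not reach only later rows make up. A row lasts 1/10 s, in which the tool goes at most 50 mm and 8.59 degrees, less where a joint would pass 70% of its speed; a pose out of reach is approached as far as the arm can. A call with a gripper value outside its range is refused whole. The fingers move at their own pace and stop on an object; FORCE is the grip in N (left out, the last holds). Time passes only in rows, so rows that repeat a pose let the fingers close, or fill a call up. It gives the time, the measured TCP pose, the force and the opening at its end, in the units of the state.
- state(): the state, without advancing time (a new reading comes with each control period).
- imaging.grab_frame(name): name is "scene" or "side" or "wrist"; returns (picture, depth): 420x560x3 uint8, red, green, blue; 420x560 float32, mm along the optical axis (not along the pixel's ray), 0 where there is no reading.
- imaging.camera_info(name): a dict with "fx", "fy", "cx", "cy" (pixels), "R" (3x3) and "t" (3): a world point X has camera coordinates R X + t. Camera axes: x right, y down, z forward; pixel columns grow to the right and rows downward; lengths in mm; the calibration is good to about 2 mm. A picture is of the moment at which its call begins: read the wrist's pose just before it. camera_info takes no time and is no camera call; for the wrist camera it gives the pose at the moment of the call.
- job.job_done(): hands the job in, once; it reports no verdict.
The state is a dict: "time_s": time; "qpos": joint angles; "qvel": joint speeds; "effort": joint torques, N m; "ee_pos": TCP position; "ee_rot": TCP orientation; "force": force on the tool from outside, world axes, zero at the start; "torque": the same for the moment, N m; "gripper_width": finger opening in mm.
Only numpy, scipy, OpenCV 4.12 (cv2) and the standard library are available. Lean on these libraries where they do the work, as an engineer would, in place of code of your own. Each camera call takes 0.05 s, during which the arm holds its last target.

TASK

The three steel forming stakes have been put back on each other's wooden blocks: move them round so that the round stake stands on the round block, the square stake on the square block and the oblong stake on the oblong block, each upright in the middle of its block and the oblong one lengthwise along it. A block has room for one stake only, so first stand one of them on the empty rubber mat meanwhile; never put a stake on the bare bench, tip it over or drop it. Leave the hammer, the copper bowl and the tin where they are.

Things in the scene. Friction and masses are not known exactly. Their poses are not given: they have to be found in the camera images.
- round_stake: Round mushroom steel forming stake, 0.75 kg give or take 15 percent, loose, standing upright; origin at the centre of its underside, z up. 97 mm tall; flat foot 52 mm across and 12 mm thick, slim stem 26 mm across, round head 50 mm across whose straight side runs from 66 to 86 mm above the underside (grip it there), low dome above. At the start it stands on the square block.
- square_stake: Square steel forming stake, 0.75 kg give or take 15 percent, loose, standing upright; origin at the centre of its underside, z up. 94 mm tall; foot 46 x 46 x 14 mm, stem 24 x 22 mm, square head 40 x 40 mm from 66 to 94 mm above the underside (grip it there); x and y are parallel to its sides. At the start it stands on the oblong block.
- oblong_stake: Oblong, narrow-headed steel forming stake, 0.75 kg give or take 15 percent, loose, standing upright; origin at the centre of its underside, z up. 94 mm tall; foot 60 (x) x 38 (y) x 14 mm, stem 24 x 22 mm, bar-shaped head 72 mm long (x) and 22 mm wide (y) from 66 to 94 mm above the underside (grip it there, across the 22 mm). At the start it stands on the round block.
- round_block: Round wooden block, home of the round stake: disc 114 mm across, 30 mm tall, flat top, fixed to the bench; origin at the centre of its underside, z up.
- square_block: Square wooden block, home of the square stake: 104 x 104 mm, 30 mm tall, flat top, fixed to the bench; origin at the centre of its underside, x and y parallel to its sides.
- oblong_block: Oblong wooden block, home of the oblong stake: 140 (x) x 70 (y) mm, 30 mm tall, flat top, fixed to the bench; origin at the centre of its underside, x lengthwise.
- rest_mat: Thin dark rubber mat lying on the bench, the free spot, empty at the start: 120 x 120 mm, 8 mm thick, fixed; origin at the centre of its underside.
- hammer: Bystander: two-faced steel hammer with a light wooden handle, lying flat on the bench, about 270 mm long, head 100 mm across, 26 mm tall; origin on the bench 113 mm from the far face of the head, x along the handle towards the head. Leave it alone.
- copper_bowl: Bystander: small hammered copper bowl, 110 mm across the rim, 35 mm tall, standing open side up; origin at the centre of its underside. Leave it alone.
- tin: Bystander: closed round metal tin, 60 mm across, 45 mm tall; origin at the centre of its underside. Leave it alone.
Things that resemble listed ones, but are neither listed nor needed, are in the scene too. Leave any green or turquoise look-alike of the square_stake alone.

How it is judged (in metres and radians):
On the way:
1. one stake stands released on the rubber mat (((horizontal distance between round_stake and rest_mat below 0.05 m and z of round_stake in the frame of rest_mat between 0.004 and 0.012 m and angle between round_stake's own z axis and vertical below 0.1 rad and linear speed of round_stake below 0.02 m/s and contact force between round_stake and the fingers below 0.1 N) or (horizontal distance between square_stake and rest_mat below 0.05 m and z of square_stake in the frame of rest_mat between 0.004 and 0.012 m and angle between square_stake's own z axis and vertical below 0.1 rad and linear speed of square_stake below 0.02 m/s and contact force between square_stake and the fingers below 0.1 N) or (horizontal distance between oblong_stake and rest_mat below 0.05 m and z of oblong_stake in the frame of rest_mat between 0.004 and 0.012 m and angle between oblong_stake's own z axis and vertical below 0.1 rad and linear speed of oblong_stake below 0.02 m/s and contact force between oblong_stake and the fingers below 0.1 N))), for 0.2 s.
At the end, for the whole second after the job is handed in: Each stake stands upright (within 0.1 rad) and at rest on top of the block of its own shape, its centre within 12 mm of the block's centre, the oblong stake lengthwise within 0.26 rad (15 degrees, either way round); hammer, copper bowl and tin within 30 mm of where they were (horizontal distance between round_stake and round_block below 0.012 m and z of round_stake in the frame of round_block between 0.026 and 0.034 m and angle between each of round_stake, square_stake, oblong_stake's own z axis and vertical below 0.1 rad and linear speed of each of round_stake, square_stake, oblong_stake below 0.02 m/s and horizontal distance between square_stake and square_block below 0.012 m and z of square_stake in the frame of square_block between 0.026 and 0.034 m and horizontal distance between oblong_stake and oblong_block below 0.012 m and z of oblong_stake in the frame of oblong_block between 0.026 and 0.034 m and angle between the x axis of oblong_stake and the x axis of oblong_block, either way round below 0.26 rad and distance of each of hammer, copper_bowl, tin from where it was at the start of the episode below 0.03 m); the robot touches nothing.
It fails at once if a stake stands or lies on the bare bench (height (world z) of any of round_stake, square_stake, oblong_stake below 0.004 m).
It fails at once if a stake is tipped over (angle between any of round_stake, square_stake, oblong_stake's own z axis and vertical above 0.7 rad).
It fails at once if a stake is dropped (falls freely faster than 0.5 m/s, about 13 mm) ((contact force between round_stake and anything else below 0.05 N and linear speed of round_stake above 0.5 m/s) or (contact force between square_stake and anything else below 0.05 N and linear speed of square_stake above 0.5 m/s) or (contact force between oblong_stake and anything else below 0.05 N and linear speed of oblong_stake above 0.5 m/s)).
It fails at once if the hammer, copper bowl or tin is pushed more than 30 mm (distance of any of hammer, copper_bowl, tin from where it was at the start of the episode above 0.03 m).
It also fails if it takes over 99 s, if anything falls off the work surface, if the arm or the gripper's body presses on something with over 40 N, if the wrist force passes 120 N, or if a joint passes its speed limit or range.

## Working session

There is one attempt and no reset: what is moved stays moved. The work goes in short steps, Python scripts to look and compute and a shell command to move; the robot and the scene stay as the last step left them, time stands still between calls to the robot, and variables do not carry over. Pictures are saved under pics/ and viewed, and the job is handed in when it is done.

```bash
ls; mkdir -p pics
python3 - <<'E'
from workcell import state, imaging, job, env
import cv2
print(state())
for n in ["scene","side","wrist"]:
    p,d=imaging.grab_frame(n); cv2.imwrite(f"pics/{n}0.png",p[:,:,::-1]); 
    import numpy as np; np.savez(f"pics/{n}0.npz",p=p,d=d,**{k:np.array(v) for k,v in imaging.camera_info(n).items()})
    print(n,imaging.camera_info(n))
E
```

```text
pics
{'time_s': 0.0, 'qpos': array([-7.47703110e+01,  1.83523247e+01,  8.97040423e+01,  9.82415084e-04,
        7.20426719e+01, -1.14640458e+00]), 'qvel': array([-0.02616925,  0.00458714,  0.0136602 , -0.08938323, -0.03967306,
       -0.04599646]), 'effort': array([ 1.74060817e-03, -4.12457621e+01, -2.31968057e+01,  7.29765859e-02,
        4.57936130e-02, -1.51984709e-04]), 'ee_pos': array([ 161.99175116, -551.21114578,  213.12942805]), 'ee_rot': array([-9.00990004e+01,  2.91533711e-03, -1.63624213e+02]), 'force': array([-0.53654895, -0.73577443, -0.32395298]), 'torque': array([-0.00969831,  0.01282008, -0.02501653]), 'gripper_width': 91.25188824223473}
scene {'fx': 380.47851627718546, 'fy': 380.47851627718546, 'cx': 281.29102956127787, 'cy': 215.11242850405938, 'R': array([[ 0.62392871,  0.78126008, -0.01859178],
       [ 0.5480378 , -0.45438523, -0.7022739 ],
       [-0.55710639,  0.42797985, -0.71166404]]), 't': array([-385.19319456, -284.09295321, 1147.57675446])}
side {'fx': 535.493241420383, 'fy': 535.493241420383, 'cx': 272.9770254217331, 'cy': 209.415147720103, 'R': array([[ 0.99235456, -0.12163757, -0.02089791],
       [-0.08164283, -0.51998658, -0.85026373],
       [ 0.09255738,  0.84546925, -0.52594189]]), 't': array([-621.49016231,  114.97767099,  978.35613088])}
wrist {'fx': 297.7438037323756, 'fy': 297.7438037323756, 'cx': 278.0003895524957, 'cy': 210.6926911232984, 'R': array([[ 0.2821118 , -0.95937785, -0.00266047],
       [-0.91569429, -0.27009157,  0.29758112],
       [-0.2862113 , -0.08151497, -0.95469283]]), 't': array([-572.50104404,  -33.78911693,  392.96715879])}
```

View pics/scene0.png

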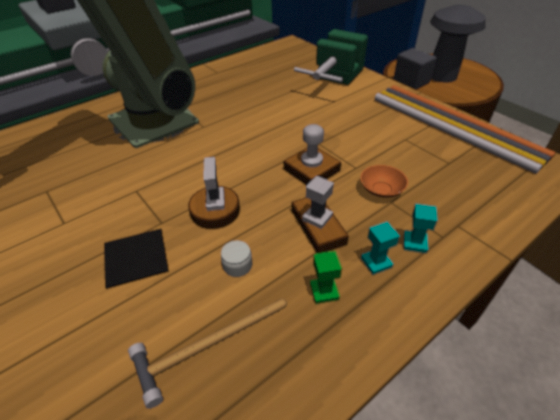

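View pics/side0.png

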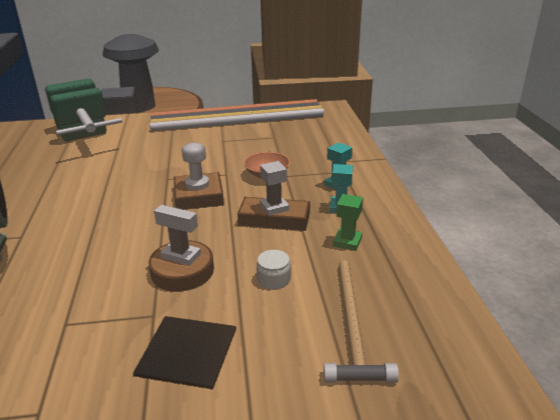

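View pics/wrist0.png

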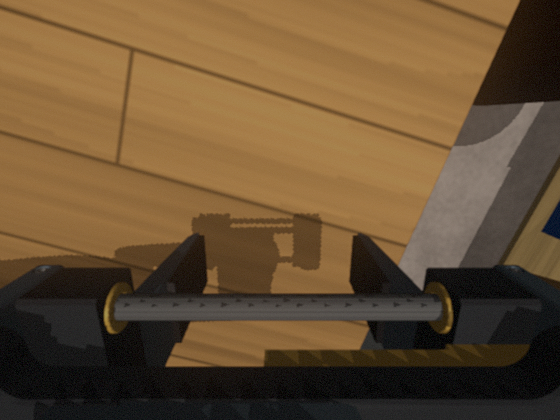

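The scene view shows the mat at (136,257), the round block with the oblong stake at (214,200), the square block with the round stake at (312,165) and the oblong block with the square stake at (319,220). The tin is at (236,257), the bowl at (383,183), the hammer at bottom left, and the look-alikes on the right. The side view agrees. I'll measure next.

```bash
cat > h.py <<'E'
import numpy as np, cv2
from workcell import state, imaging
def cloud(n, fr=None, ci=None):
    ci=ci or imaging.camera_info(n); p,d=fr or imaging.grab_frame(n)
    v,u=np.indices(d.shape); 
    X=np.stack([(u-ci['cx'])/ci['fx']*d,(v-ci['cy'])/ci['fy']*d,d],-1)
    W=(X-np.array(ci['t']))@np.array(ci['R'])
    W[d<=0]=np.nan
    return p,W
def load(n):
    z=np.load(f"pics/{n}0.npz"); ci={k:z[k] for k in('fx','fy','cx','cy','R','t')}
    return cloud(n,(z['p'],z['d']),ci)
E
python3 - <<'E'
from h import *
import numpy as np, cv2
for n in ("scene","side"):
    p,W=load(n)
    # topdown z image 1px=1mm x 200..900 , y -450..350
    H=np.zeros((700,800),np.float32); C=np.zeros((700,800,3),np.uint8)
    ok=np.isfinite(W[...,0])
    P=W[ok]; c=p[ok]
    o=np.argsort(P[:,2]); P=P[o]; c=c[o]
    i=(900-P[:,0]).round().astype(int); j=(450-P[:,1]).round().astype(int)  # up=x, left=y
    m=(i>=0)&(i<700)&(j>=0)&(j<800)
    H[i[m],j[m]]=P[m,2]; C[i[m],j[m]]=c[m]
    C=cv2.dilate(C,np.ones((3,3)))
    cv2.imwrite(f"pics/top_{n}.png",cv2.resize(C[:,:,::-1],None,fx=.9,fy=.8))
    cv2.imwrite(f"pics/topC_{n}.png",C[:600][:,:,::-1])
    z=P[:,2][(P[:,2]>-20)&(P[:,2]<150)&m]
    print(n,np.histogram(z,bins=np.arange(-10,150,5)))
E
```

```text
scene (array([    0, 28855, 42778,  3307,  1588,  1688,  1402,  1371,  2349,
         354,   715,   583,   125,    80,    65,   173,   208,   223,
         206,   182,  1016,   291,   120,   110,   121,   142,   551,
         177,     0,     0,     0]), array([-10,  -5,   0,   5,  10,  15,  20,  25,  30,  35,  40,  45,  50,
        55,  60,  65,  70,  75,  80,  85,  90,  95, 100, 105, 110, 115,
       120, 125, 130, 135, 140, 145]))
side (array([   23, 61586, 14641,  5366,  1071,  1448,  1204,  2764,  1094,
         371,  1102,   255,   167,   169,   120,   223,   269,   256,
         264,   233,   676,   188,   212,   221,   209,   247,   671,
          17,     0,     0,     0]), array([-10,  -5,   0,   5,  10,  15,  20,  25,  30,  35,  40,  45,  50,
        55,  60,  65,  70,  75,  80,  85,  90,  95, 100, 105, 110, 115,
       120, 125, 130, 135, 140, 145]))
```

Run:
```python
from h import *
px={'scene':dict(round=(312,130),square=(319,187),obl=(211,168),mat=(136,257),tin=(236,250),bowl=(383,183),green=(326,262)),
'side':dict(round=(194,152),square=(274,172),obl=(176,217),mat=(186,350),tin=(273,262),bowl=(266,163),green=(350,202))}
for n in px:
    p,W=load(n)
    for k,(u,v) in px[n].items(): print(n,k,W[v,u].round(1))
```

```text
scene round [487.4 196.7 125.9]
scene square [642.8  75.6 125.3]
scene obl [457.6 -54.  125.1]
scene mat [ 469.3 -258.     7.8]
scene tin [ 611.7 -105.4   45.8]
scene bowl [634.2 301.1   6. ]
scene green [766.8 -20.   93.6]
side round [485.3 183.7 117.2]
side square [638.1  59.2 121.8]
side obl [456.4 -72.2 120.6]
side mat [ 464.4 -267.3   10.2]
side tin [ 612.5 -120.4   45. ]
side bowl [626.8  95.7 123.8]
side green [767.2 -24.9  92.7]
```

```bash
cat >> h.py <<'E'
def rect(P):
    (c,s,a)=cv2.minAreaRect(P.astype(np.float32)); return np.round(c,1),np.round(s,1),round(a,1)
def sel(W,c,r,z0,z1):
    P=W.reshape(-1,3); P=P[np.isfinite(P[:,0])]
    m=(np.hypot(P[:,0]-c[0],P[:,1]-c[1])<r)&(P[:,2]>z0)&(P[:,2]<z1)
    return P[m]
E
python3 - <<'E'
from h import *
for n in ("scene","side"):
    p,W=load(n)
    for k,c in dict(round=(487,190),square=(640,67),obl=(457,-63)).items():
        T=sel(W,c,48,117,130); print(n,k,'head',len(T),rect(T[:,:2]), 'z',np.median(T[:,2]).round(1))
        F=sel(W,c,45,39,50); print('   foot',len(F),rect(F[:,:2]),np.median(F[:,2]).round(1)) if len(F)>5 else None
        B=sel(W,c,95,25,35); print('   block',len(B),rect(B[:,:2]),np.median(B[:,2]).round(1), cv2.minEnclosingCircle(B[:,:2].astype(np.float32)))
    m=(p.max(-1)<50)&(np.hypot(W[...,0]-469,W[...,1]+260)<100)
    M=W[m]; print(n,'mat',m.sum(),rect(M[:,:2]),np.median(M[:,2]))
    for k,c,z0,z1 in (('tin',(612,-113),40,50),('bowl',(634,300),25,42)):
        T=sel(W,c,70,z0,z1);print(n,k,cv2.minEnclosingCircle(T[:,:2].astype(np.float32)))
E
```

```text
scene round head 200 (array([484.9, 202. ]), array([46.3, 40.2]), 37.2) z 123.6
   foot 161 (array([485.9, 202. ]), array([49.7, 45. ]), 46.3) 44.5
   block 820 (array([484.6, 205.1]), array([106.4, 105.9]), 2.7) 30.4 ((483.65374755859375, 204.60130310058594), 71.7745590209961)
scene square head 349 (array([638.9,  81.1]), array([40. , 41.9]), 16.7) z 124.1
   foot 256 (array([638.1,  81.5]), array([47.2, 47.4]), 16.6) 44.0
   block 1059 (array([639. ,  84.6]), array([ 70.2, 140.9]), 73.2) 30.4 ((638.5597534179688, 84.1154556274414), 77.58010864257812)
scene obl head 267 (array([454. , -57.2]), array([21.6, 74. ]), 58.7) z 124.3
   foot 228 (array([454. , -56.9]), array([37.8, 60.7]), 58.2) 44.0
   block 1057 (array([455.3, -62.9]), array([112.5, 109.6]), 62.1) 30.5 ((453.5231018066406, -62.06903076171875), 57.49449157714844)
scene mat 2564 (array([ 465.2, -258.7]), array([115.9, 119. ]), 71.2) 8.300093299500574
scene tin ((613.6467895507812, -108.25772857666016), 28.019556045532227)
scene bowl ((644.9107666015625, 284.5111999511719), 54.80597686767578)
side round head 173 (array([48
[... 325 characters left out ...]
  foot 230 (array([637.8,  78.2]), array([46.8, 49.9]), 14.7) 42.7
   block 994 (array([637.6,  82.6]), array([ 74.3, 140.4]), 73.7) 29.1 ((638.0441284179688, 81.04277038574219), 76.44001770019531)
side obl head 403 (array([452.8, -58.5]), array([24.3, 73.7]), 58.1) z 122.6
   foot 364 (array([453.2, -58.2]), array([40.1, 61.6]), 59.1) 42.9
   block 1411 (array([452.8, -65.3]), array([112.8, 111.8]), 1.2) 29.3 ((453.1089782714844, -62.71866989135742), 58.869834899902344)
side mat 374 (array([ 454.9, -288.4]), array([ 63.1, 116.6]), 71.1) 6.451981192171403
side tin ((613.5830078125, -109.64994812011719), 29.002092361450195)
side bowl ((644.5482177734375, 281.5771179199219), 56.20625305175781)
```

View pics/topC_scene.png

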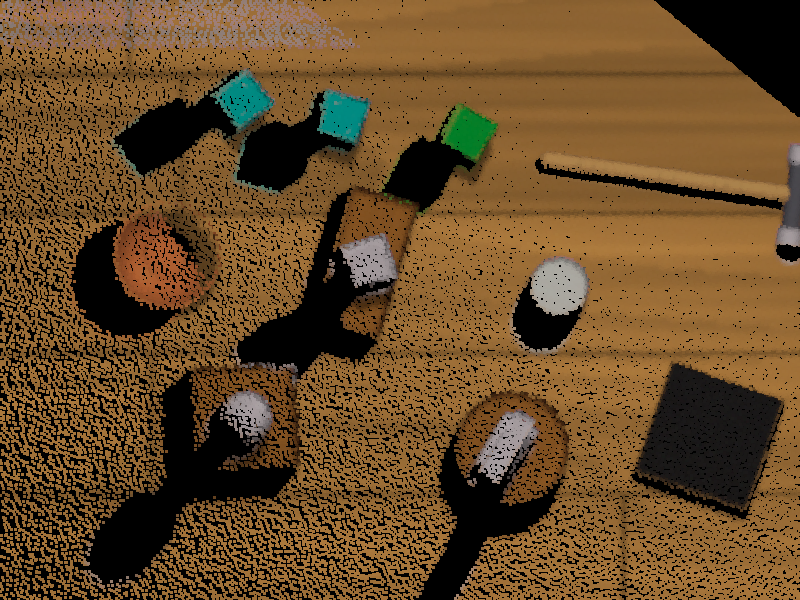

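```bash
cat >> h.py <<'E'
from scipy.spatial.transform import Rotation as Ro
def go(x,y,z,yaw):
    s=state(); R=Ro.from_euler('xyz',s['ee_rot'],degrees=True)
    d=R.inv().apply(np.array([x,y,z])-s['ee_pos'])/10
    T=Ro.from_euler('xyz',[-90,0,yaw],degrees=True)
    w=(R.inv()*T).as_rotvec(degrees=True)
    print('t',round(s['time_s'],2),'pos',s['ee_pos'].round(1),'rot',s['ee_rot'].round(1),'F',s['force'].round(1),'w',round(s['gripper_width'],1),'q6',s['qpos'][5].round(0))
    print('delta cm',d.round(2),'twist',w.round(1))
E
python3 -c "
from h import *
go(453.4,-57.9,210,-31.5)"
```

```text
t 0.15 pos [ 162.  -551.3  213.3] rot [ -90.1    0.  -163.6] F [ 0.4 -1.3 -0.4] w 91.3 q6 -1.0
delta cm [-41.87   0.39 -39.13] twist [ 0.000e+00 -1.321e+02 -1.000e-01]
```

```bash
python3 -m pendant '[{"delta_pos":[-3,0,-3],"twist":[0,-8,0],"grip":100},{"delta_pos":[-6,0,-6],"twist":[0,-16,0],"grip":100},{"delta_pos":[-9,0,-9],"twist":[0,-24,0],"grip":100},{"delta_pos":[-12,0,-12],"twist":[0,-32,0],"grip":100},{"delta_pos":[-15,0,-15],"twist":[0,-40,0],"grip":100}]' 50
python3 -c "
from h import *
go(453.4,-57.9,210,-31.5)"
```

```text
time_s: 0.65
ee_pos: [264.1, -363.8, 213.7]
ee_rot: [-90.0, 0.0, -123.3]
force: [0.8, -0.2, 0.3]
gripper_width: 91.1
t 0.65 pos [ 264.1 -363.8  213.7] rot [ -90.     0.  -123.3] F [ 0.8 -0.2  0.3] w 91.1 q6 -22.0
delta cm [-35.96   0.38  -0.99] twist [ -0.  -91.8  -0. ]
```

```bash
python3 -m pendant '[{"delta_pos":[-3.6,0,-0.1],"twist":[0,-8.5,0],"grip":100},{"delta_pos":[-7.2,0,-0.2],"twist":[0,-17,0],"grip":100},{"delta_pos":[-10.8,0,-0.3],"twist":[0,-25,0],"grip":100},{"delta_pos":[-14.4,0,-0.4],"twist":[0,-34,0],"grip":100},{"delta_pos":[-18,0,-0.5],"twist":[0,-42,0],"grip":100}]'
python3 -c "
from h import *
go(453.4,-57.9,210,-31.5)"
```

```text
time_s: 1.15
ee_pos: [359.6, -211.4, 213.9]
ee_rot: [-90.0, -0.0, -81.3]
force: [0.6, -0.7, -0.0]
gripper_width: 91.2
t 1.15 pos [ 359.6 -211.4  213.9] rot [-90.   -0.  -81.3] F [ 0.6 -0.7 -0. ] w 91.2 q6 -41.0
delta cm [-13.75   0.39  11.59] twist [  0.  -49.8   0. ]
```

```bash
python3 -m pendant '[{"delta_pos":[-2.7,0,2.3],"twist":[0,-8.4,0],"grip":100},{"delta_pos":[-5.5,0,4.6],"twist":[0,-17,0],"grip":100},{"delta_pos":[-8.2,0,7],"twist":[0,-25,0],"grip":100},{"delta_pos":[-11,0,9.3],"twist":[0,-34,0],"grip":100},{"delta_pos":[-13.7,0,11.6],"twist":[0,-42,0],"grip":100}]'
python3 -c "
from h import *
go(453.4,-57.9,210,-31.5)"
```

```text
time_s: 1.65
ee_pos: [454.5, -58.9, 213.8]
ee_rot: [-90.0, 0.0, -39.3]
force: [0.8, -0.2, -0.9]
gripper_width: 91.0
t 1.65 pos [454.5 -58.9 213.8] rot [-90.    0.  -39.3] F [ 0.8 -0.2 -0.9] w 91.0 q6 -60.0
delta cm [-0.14  0.38  0.01] twist [ 0.  -7.8 -0. ]
```

```bash
python3 -m pendant '[{"delta_pos":[-0.1,1,0],"twist":[0,-7.8,0],"grip":100},{"delta_pos":[-0.1,3,0],"twist":[0,-7.8,0],"grip":100},{"delta_pos":[-0.1,5,0],"twist":[0,-7.8,0],"grip":100},{"delta_pos":[-0.1,7,0],"twist":[0,-7.8,0],"grip":100},{"delta_pos":[-0.1,8,0],"twist":[0,-7.8,0],"grip":100}]'
python3 -c "
from h import *
go(453.4,-57.9,91,-31.5)
p,d=imaging.grab_frame('wrist'); cv2.imwrite('pics/w1.png',p[:,:,::-1])
p,d=imaging.grab_frame('side'); cv2.imwrite('pics/s1.png',p[:,:,::-1])"
```

```text
time_s: 2.15
ee_pos: [452.1, -59.5, 132.3]
ee_rot: [-90.1, 0.2, -31.8]
force: [0.1, 0.7, 0.7]
gripper_width: 91.3
t 2.15 pos [452.1 -59.5 132.3] rot [-90.1   0.2 -31.8] F [0.1 0.7 0.7] w 91.3 q6 -67.0
delta cm [0.03 4.13 0.21] twist [ 0.1 -0.3 -0.2]
```

View pics/w1.png

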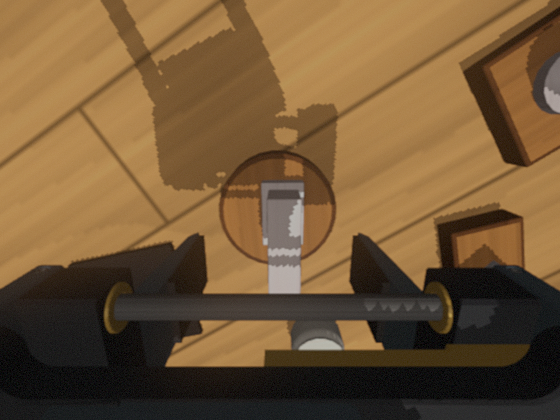

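View pics/s1.png

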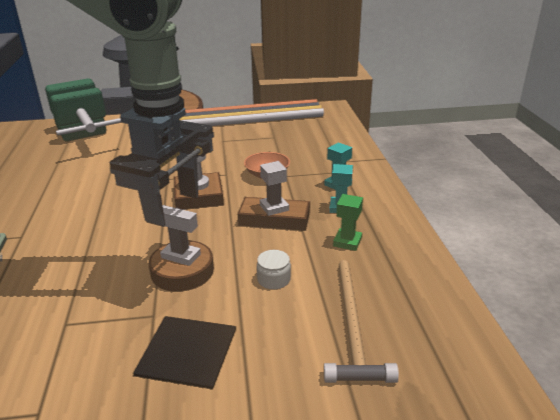

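The head (wrist px 284,250) lies between the open fingers and parallel to the pads. I'll descend and grip.

```bash
python3 -m pendant '[{"delta_pos":[0,1.5,0.1],"twist":[0,0,0],"grip":100},{"delta_pos":[0,3,0.2],"twist":[0,0,0],"grip":100},{"delta_pos":[0,4,0.2],"twist":[0,0,0],"grip":100},{"delta_pos":[0,4.1,0.2],"twist":[0,0,0],"grip":100},{"delta_pos":[0,4.1,0.2],"twist":[0,0,0],"grip":60}]'
python3 -m pendant '[{"delta_pos":[0,0,0],"twist":[0,0,0],"grip":45},{"delta_pos":[0,0,0],"twist":[0,0,0],"grip":35},{"delta_pos":[0,0,0],"twist":[0,0,0],"grip":20},{"delta_pos":[0,0,0],"twist":[0,0,0],"grip":0},{"delta_pos":[0,0,0],"twist":[0,0,0],"grip":0}]'
python3 -c "
from h import *
go(453.4,-57.9,191,-31.5)"
```

```text
time_s: 2.75
ee_pos: [454.7, -58.2, 93.4]
ee_rot: [-90.0, -0.0, -31.8]
force: [0.5, -0.6, 0.1]
gripper_width: 85.9
time_s: 3.25
ee_pos: [454.4, -58.1, 93.1]
ee_rot: [-90.0, -0.0, -31.8]
force: [0.5, -0.5, 0.3]
gripper_width: 46.4
t 3.25 pos [454.4 -58.1  93.1] rot [-90.   -0.  -31.8] F [ 0.5 -0.5  0.3] w 46.4 q6 -67.0
delta cm [-0.09 -9.79 -0.04] twist [-0.  -0.3  0. ]
```

```bash
python3 -m pendant '[{"delta_pos":[0,0,0],"twist":[0,0,0],"grip":0},{"delta_pos":[0,0,0],"twist":[0,0,0],"grip":0},{"delta_pos":[0,0,0],"twist":[0,0,0],"grip":0},{"delta_pos":[0,0,0],"twist":[0,0,0],"grip":0},{"delta_pos":[0,0,0],"twist":[0,0,0],"grip":0}]'
python3 -m pendant '[{"delta_pos":[0,-0.5,0],"twist":[0,0,0],"grip":0},{"delta_pos":[0,-1.5,0],"twist":[0,0,0],"grip":0},{"delta_pos":[0,-3,0],"twist":[0,0,0],"grip":0},{"delta_pos":[0,-4.5,0],"twist":[0,0,0],"grip":0},{"delta_pos":[0,-6,0],"twist":[0,0,0],"grip":0}]'
python3 -c "
from h import *
go(465.2,-258.7,135,-31.5)"
```

```text
time_s: 3.75
ee_pos: [454.6, -57.9, 92.9]
ee_rot: [-90.0, -0.0, -31.8]
force: [0.0, 2.3, -0.7]
gripper_width: 21.7
time_s: 4.25
ee_pos: [453.5, -58.1, 153.4]
ee_rot: [-90.1, 0.1, -31.8]
force: [0.2, -0.4, -8.2]
gripper_width: 21.9
t 4.25 pos [453.5 -58.1 153.4] rot [-90.1   0.1 -31.8] F [ 0.2 -0.4 -8.2] w 21.9 q6 -67.0
delta cm [ 11.58   1.84 -16.42] twist [ 0.1 -0.3 -0.1]
```

```bash
python3 -m pendant '[{"delta_pos":[1,0,-1.4],"twist":[0,0,0],"grip":0},{"delta_pos":[3,0,-4.3],"twist":[0,0,0],"grip":0},{"delta_pos":[5,0,-7.1],"twist":[0,0,0],"grip":0},{"delta_pos":[7,0,-9.9],"twist":[0,0,0],"grip":0},{"delta_pos":[9,0,-12.8],"twist":[0,0,0],"grip":0}]'
python3 -m pendant '[{"delta_pos":[1.2,0.5,-1.8],"twist":[0,0,0],"grip":0},{"delta_pos":[2.2,2,-3.2],"twist":[0,0,0],"grip":0},{"delta_pos":[2.6,4,-3.6],"twist":[0,0,0],"grip":0},{"delta_pos":[2.6,6,-3.6],"twist":[0,0,0],"grip":0},{"delta_pos":[2.6,7,-3.6],"twist":[0,0,0],"grip":0}]'
python3 -c "
from h import *
go(465.2,-258.7,71,-31.5)"
```

```text
time_s: 4.75
ee_pos: [462.5, -215.3, 152.9]
ee_rot: [-90.0, 0.1, -31.8]
force: [1.1, 0.3, -8.5]
gripper_width: 21.7
time_s: 5.25
ee_pos: [464.4, -257.5, 80.2]
ee_rot: [-90.0, 0.3, -31.8]
force: [0.1, 1.1, -7.8]
gripper_width: 21.7
t 5.25 pos [ 464.4 -257.5   80.2] rot [-90.    0.3 -31.8] F [ 0.1  1.1 -7.8] w 21.7 q6 -88.0
delta cm [ 0.14  0.92 -0.06] twist [ 0.  -0.3 -0.3]
```

```bash
python3 -m pendant '[{"delta_pos":[0.1,0.2,0],"twist":[0,0,0],"grip":0},{"delta_pos":[0.1,0.4,0],"twist":[0,0,0],"grip":0},{"delta_pos":[0.1,0.6,0],"twist":[0,0,0],"grip":0},{"delta_pos":[0.1,0.7,0],"twist":[0,0,0],"grip":0},{"delta_pos":[0.1,0.7,0],"twist":[0,0,0],"grip":0}]'
python3 -c "
from h import *
go(465.2,-258.7,71,-31.5)
p,d=imaging.grab_frame('side'); cv2.imwrite('pics/s2.png',p[:,:,::-1])"
```

```text
time_s: 5.75
ee_pos: [467.5, -259.1, 76.4]
ee_rot: [-90.0, -0.0, -31.8]
force: [0.2, -1.0, -7.0]
gripper_width: 21.4
t 5.75 pos [ 467.5 -259.1   76.4] rot [-90.   -0.  -31.8] F [ 0.2 -1.  -7. ] w 21.4 q6 -88.0
delta cm [-0.21  0.54 -0.08] twist [ 0.  -0.3  0. ]
```

View pics/s2.png

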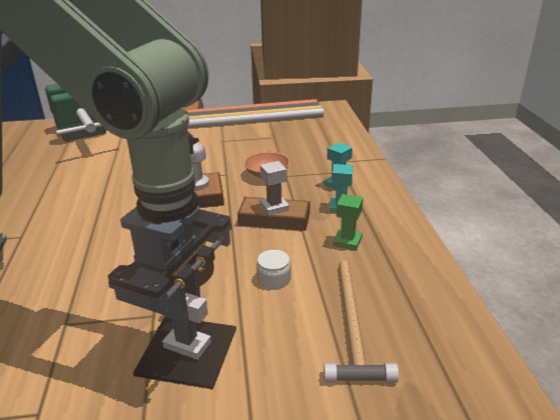

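The stake hovers just above the middle of the mat, its foot at about (187,343). I'll lower it until I see contact.

```bash
python3 -m pendant '[{"delta_pos":[0,0.1,0],"twist":[0,0,0],"grip":0},{"delta_pos":[0,0.2,0],"twist":[0,0,0],"grip":0},{"delta_pos":[-0.1,0.3,0],"twist":[0,0,0],"grip":0},{"delta_pos":[-0.1,0.4,0],"twist":[0,0,0],"grip":0},{"delta_pos":[-0.1,0.4,0],"twist":[0,0,0],"grip":0}]'
python3 -m pendant '[{"delta_pos":[0,0.05,0],"twist":[0,0,0],"grip":0},{"delta_pos":[0,0.1,0],"twist":[0,0,0],"grip":0},{"delta_pos":[0,0.15,0],"twist":[0,0,0],"grip":0},{"delta_pos":[0,0.2,0],"twist":[0,0,0],"grip":0},{"delta_pos":[0,0.2,0],"twist":[0,0,0],"grip":0}]'
```

```text
time_s: 6.3
ee_pos: [466.2, -258.5, 71.7]
ee_rot: [-90.0, 0.0, -31.8]
force: [0.4, 0.4, -8.0]
gripper_width: 21.8
time_s: 6.8
ee_pos: [466.5, -258.6, 70.9]
ee_rot: [-90.0, -0.0, -31.8]
force: [-2.6, 2.4, 3.5]
gripper_width: 21.3
```

```bash
python3 -m pendant '[{"delta_pos":[0,0,0],"twist":[0,0,0],"grip":30},{"delta_pos":[0,0,0],"twist":[0,0,0],"grip":45},{"delta_pos":[0,0,0],"twist":[0,0,0],"grip":60},{"delta_pos":[0,0,0],"twist":[0,0,0],"grip":70},{"delta_pos":[0,0,0],"twist":[0,0,0],"grip":70}]'
python3 -m pendant '[{"delta_pos":[0,-1,0],"twist":[0,0,0],"grip":100},{"delta_pos":[0,-4,0],"twist":[0,0,0],"grip":100},{"delta_pos":[0,-7,0],"twist":[0,0,0],"grip":100},{"delta_pos":[0,-10,0],"twist":[0,0,0],"grip":100},{"delta_pos":[0,-13,0],"twist":[0,0,0],"grip":100}]'
python3 -c "
from h import *
p,W=cloud('scene')
for k,c in dict(obl=(465,-259)).items():
        T=sel(W,c,48,95,110); print(k,'head',len(T),rect(T[:,:2]), 'z',np.median(T[:,2]).round(1))
go(484,201,200,-31.5)
cv2.imwrite('pics/c3.png',p[:,:,::-1])"
```

```text
time_s: 7.3
ee_pos: [466.6, -258.7, 70.0]
ee_rot: [-90.0, -0.0, -31.8]
force: [-0.1, 0.3, -0.2]
gripper_width: 56.5
time_s: 7.8
ee_pos: [466.4, -258.6, 202.0]
ee_rot: [-90.0, -0.1, -31.8]
force: [0.8, -0.0, 0.4]
gripper_width: 91.1
obl head 407 (array([ 465.5, -257.8]), array([22.6, 73.1]), 58.4) z 102.1
t 7.85 pos [ 468.9 -260.1  207.3] rot [-90.   -0.6 -31.8] F [ 2.3 -1.4  2.5] w 91.0 q6 -88.0
delta cm [-23.04   0.48  39.97] twist [-0.  -0.3  0.6]
```

View pics/c3.png

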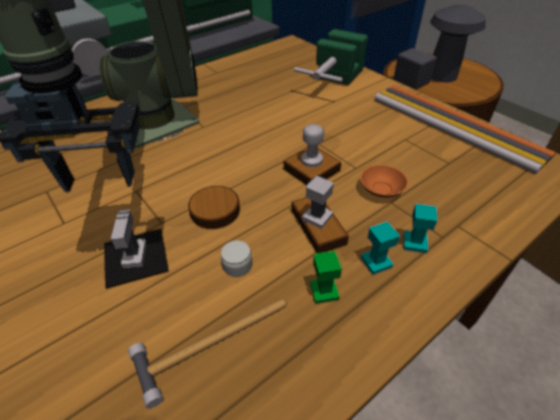

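Run:
```python
from h import *
from scipy.optimize import least_squares
for n in ("scene","side"):
    p,W=load(n)
    P=sel(W,(484,201),45,99,114)
    f=lambda c:np.hypot(P[:,0]-c[0],P[:,1]-c[1])-25
    r=least_squares(f,[484,201],loss='soft_l1'); print(n,len(P),r.x,np.abs(r.fun).mean())
p,W=cloud('scene')
B=sel(W,(454,-62),80,25,35); print('rblock',rect(B[:,:2]),cv2.minEnclosingCircle(B[:,:2].astype(np.float32)))
p,W=cloud('side')
B=sel(W,(454,-62),80,25,35); print('rblock',rect(B[:,:2]),cv2.minEnclosingCircle(B[:,:2].astype(np.float32)))
```

```text
scene 110 [481.68948175 205.72164255] 0.7933747720317642
side 155 [481.68071819 204.85912807] 1.1543504635219297
rblock (array([453.3, -62.7]), array([112.1, 113.3]), 77.7) ((453.8182067871094, -62.035179138183594), 57.88359069824219)
rblock (array([455.8, -65.3]), array([115.1, 106.3]), 67.2) ((453.4728088378906, -63.485984802246094), 59.002899169921875)
```

```bash
python3 -m pendant '[{"delta_pos":[-2,0,3.5],"twist":[0,0,0],"grip":100},{"delta_pos":[-4.5,0,7.8],"twist":[0,0,0],"grip":100},{"delta_pos":[-7,0,12.1],"twist":[0,0,0],"grip":100},{"delta_pos":[-9.5,0,16.5],"twist":[0,0,0],"grip":100},{"delta_pos":[-12,0,20.8],"twist":[0,0,0],"grip":100}]'
python3 -c "
from h import *
go(484,201,200,-31.5)"
```

```text
time_s: 8.45
ee_pos: [473.1, -17.1, 198.9]
ee_rot: [-90.1, 0.1, -31.9]
force: [1.3, -0.4, -0.1]
gripper_width: 91.1
t 8.45 pos [473.1 -17.1 198.9] rot [-90.1   0.1 -31.9] F [ 1.3 -0.4 -0.1] w 91.1 q6 -62.0
delta cm [-10.58  -0.11  19.1 ] twist [ 0.1 -0.4 -0.1]
```

```bash
python3 -m pendant '[{"delta_pos":[-2.2,0,3.9],"twist":[0,0,0],"grip":100},{"delta_pos":[-4.6,0,8.1],"twist":[0,0,0],"grip":100},{"delta_pos":[-7,0,12.4],"twist":[0,0,0],"grip":100},{"delta_pos":[-9.4,0,16.6],"twist":[0,0,0],"grip":100},{"delta_pos":[-10.9,0,19.3],"twist":[0,0,0],"grip":100}]'
python3 -m pendant '[{"delta_pos":[0,1,0],"twist":[0,0,0],"grip":100},{"delta_pos":[0,2.5,0],"twist":[0,0,0],"grip":100},{"delta_pos":[0,4,0],"twist":[0,0,0],"grip":100},{"delta_pos":[0,5,0],"twist":[0,0,0],"grip":100},{"delta_pos":[0,5.5,0],"twist":[0,0,0],"grip":100}]'
python3 -c "
from h import *
p,d=imaging.grab_frame('wrist'); cv2.imwrite('pics/w4.png',p[:,:,::-1])
p,d=imaging.grab_frame('side'); cv2.imwrite('pics/s4.png',p[:,:,::-1])
go(482,204.5,89,-31.5)"
```

```text
time_s: 8.95
ee_pos: [482.3, 205.4, 198.7]
ee_rot: [-90.1, 0.1, -31.7]
force: [-0.1, -0.4, -0.7]
gripper_width: 90.9
time_s: 9.45
ee_pos: [482.3, 201.4, 143.2]
ee_rot: [-90.2, 0.1, -31.9]
force: [0.4, -0.6, 0.6]
gripper_width: 91.3
t 9.55 pos [482.8 201.8 144. ] rot [-90.1   0.1 -31.9] F [-0.5  0.9  0.8] w 90.9 q6 -37.0
delta cm [-0.2  5.5  0.2] twist [ 0.1 -0.4 -0.1]
```

View pics/w4.png

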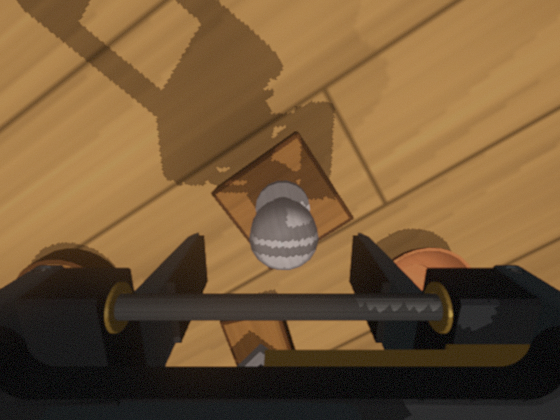

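View pics/s4.png

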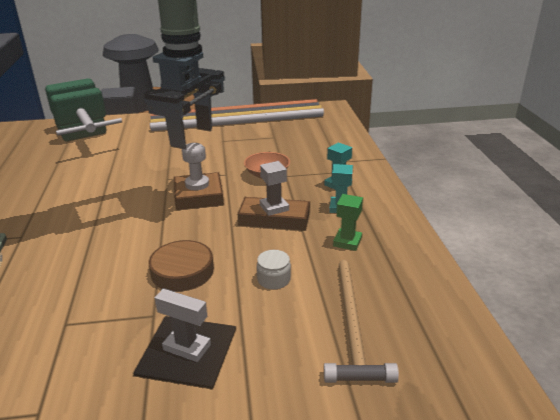

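The round head (wrist px 284,235) is between the fingers, so I'll descend to grasp height.

```bash
python3 -m pendant '[{"delta_pos":[-0.2,1,0.2],"twist":[0,0,0],"grip":100},{"delta_pos":[-0.2,2.5,0.2],"twist":[0,0,0],"grip":100},{"delta_pos":[-0.2,4,0.2],"twist":[0,0,0],"grip":100},{"delta_pos":[-0.2,5.2,0.2],"twist":[0,0,0],"grip":100},{"delta_pos":[-0.2,5.6,0.2],"twist":[0,0,0],"grip":100}]'
python3 -m pendant '[{"delta_pos":[0,0,0],"twist":[0,0,0],"grip":75},{"delta_pos":[0,0,0],"twist":[0,0,0],"grip":65},{"delta_pos":[0,0,0],"twist":[0,0,0],"grip":55},{"delta_pos":[0,0,0],"twist":[0,0,0],"grip":45},{"delta_pos":[0,0,0],"twist":[0,0,0],"grip":20}]'
python3 -c "
from h import *
go(482,204.5,87,-31.5)"
```

```text
time_s: 10.05
ee_pos: [482.0, 205.1, 87.7]
ee_rot: [-90.1, 0.1, -31.8]
force: [0.0, -0.3, 0.4]
gripper_width: 91.2
time_s: 10.55
ee_pos: [482.9, 205.4, 89.3]
ee_rot: [-90.0, -0.0, -31.8]
force: [0.1, -0.2, -0.2]
gripper_width: 54.1
t 10.55 pos [482.9 205.4  89.3] rot [-90.   -0.  -31.8] F [ 0.1 -0.2 -0.2] w 54.1 q6 -36.0
delta cm [-0.03  0.23 -0.12] twist [-0.  -0.3  0. ]
```

```bash
python3 -m pendant '[{"delta_pos":[0,0.2,-0.1],"twist":[0,0,0],"grip":55},{"delta_pos":[0,0.2,-0.1],"twist":[0,0,0],"grip":20},{"delta_pos":[0,0.2,-0.1],"twist":[0,0,0],"grip":20},{"delta_pos":[0,0.2,-0.1],"twist":[0,0,0],"grip":20},{"delta_pos":[0,0.2,-0.1],"twist":[0,0,0],"grip":20}]' 50
python3 -c "
from h import *
go(482,204.5,187,-31.5)"
python3 -m pendant '[{"delta_pos":[0,-0.5,0],"twist":[0,0,0],"grip":20},{"delta_pos":[0,-1.5,0],"twist":[0,0,0],"grip":20},{"delta_pos":[0,-2.5,0],"twist":[0,0,0],"grip":20},{"delta_pos":[0,-3.7,0],"twist":[0,0,0],"grip":20},{"delta_pos":[0,-4.5,0],"twist":[0,0,0],"grip":20}]'
python3 -c "
from h import *
go(453.6,-62.8,135,-31.5)
p,d=imaging.grab_frame('side'); cv2.imwrite('pics/s5.png',p[:,:,::-1])"
```

```text
time_s: 11.05
ee_pos: [483.0, 205.1, 87.3]
ee_rot: [-89.9, -0.1, -31.8]
force: [2.1, 4.2, 1.1]
gripper_width: 48.9
t 11.05 pos [483.  205.1  87.3] rot [-89.9  -0.1 -31.8] F [2.1 4.2 1.1] w 48.9 q6 -36.0
delta cm [-0.04 -9.97 -0.08] twist [-0.1 -0.3  0.1]
time_s: 11.55
ee_pos: [482.3, 204.4, 133.2]
ee_rot: [-90.0, -0.0, -31.8]
force: [-0.4, -0.6, -7.3]
gripper_width: 48.9
t 11.55 pos [482.3 204.4 133.2] rot [-90.   -0.  -31.8] F [-0.4 -0.6 -7.3] w 48.9 q6 -36.0
delta cm [ 11.65  -0.19 -24.22] twist [-0.  -0.3  0. ]
```

View pics/s5.png

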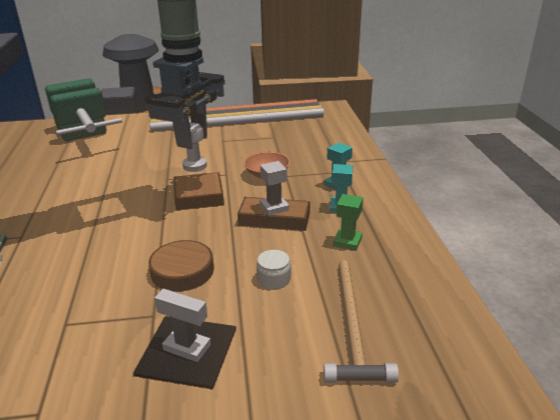

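```bash
python3 -m pendant '[{"delta_pos":[0.8,0,-1.6],"twist":[0,0,0],"grip":20},{"delta_pos":[2,0,-4.2],"twist":[0,0,0],"grip":20},{"delta_pos":[3.5,0,-7.3],"twist":[0,0,0],"grip":20},{"delta_pos":[5,0,-10.4],"twist":[0,0,0],"grip":20},{"delta_pos":[6.5,0,-13.5],"twist":[0,0,0],"grip":20}]'
python3 -m pendant '[{"delta_pos":[1.5,0,-3.1],"twist":[0,0,0],"grip":20},{"delta_pos":[3,0,-6.2],"twist":[0,0,0],"grip":20},{"delta_pos":[4.3,0,-8.9],"twist":[0,0,0],"grip":20},{"delta_pos":[5.1,0,-10.6],"twist":[0,0,0],"grip":20},{"delta_pos":[5.1,0,-10.6],"twist":[0,0,0],"grip":20}]'
python3 -c "
from h import *
go(453.6,-62.8,92,-31.5)"
```

```text
time_s: 12.1
ee_pos: [465.7, 54.2, 132.2]
ee_rot: [-90.0, -0.0, -31.8]
force: [1.3, -0.1, -8.3]
gripper_width: 48.8
time_s: 12.6
ee_pos: [453.2, -63.7, 132.2]
ee_rot: [-90.1, -0.0, -32.0]
force: [-0.1, 0.9, -7.3]
gripper_width: 48.4
t 12.6 pos [453.2 -63.7 132.2] rot [-90.1  -0.  -32. ] F [-0.1  0.9 -7.3] w 48.4 q6 -67.0
delta cm [-0.02  4.02  0.1 ] twist [ 0.1 -0.5  0. ]
```

```bash
python3 -m pendant '[{"delta_pos":[0,1,0.1],"twist":[0,0,0],"grip":20},{"delta_pos":[0,2.2,0.1],"twist":[0,0,0],"grip":20},{"delta_pos":[0,3.2,0.1],"twist":[0,0,0],"grip":20},{"delta_pos":[0,3.6,0.1],"twist":[0,0,0],"grip":20},{"delta_pos":[0,3.6,0.1],"twist":[0,0,0],"grip":20}]'
python3 - <<'E'
from h import *
from scipy.optimize import least_squares
go(453.6,-62.8,88,-31.5)
for n in ("scene","side"):
    p,W=cloud(n); cv2.imwrite(f'pics/{n}6.png',p[:,:,::-1])
    F=sel(W,(454,-62),32,35,52); 
    print(n,'foot',np.percentile(F[:,2],[50,90]),rect(F[:,:2]))
    f=lambda c:np.hypot(P[:,0]-c[0],P[:,1]-c[1])-26
    P=sel(W,(454,-62),32,37,44)
    r=least_squares(f,[454,-62],loss='soft_l1'); print(n,len(P),r.x,np.abs(r.fun).mean())
E
```

```text
time_s: 13.1
ee_pos: [453.6, -60.1, 95.1]
ee_rot: [-90.0, 0.1, -31.8]
force: [0.1, -0.8, -7.6]
gripper_width: 48.9
t 13.1 pos [453.6 -60.1  95.1] rot [-90.    0.1 -31.8] F [ 0.1 -0.8 -7.6] w 48.9 q6 -67.0
delta cm [ 0.14  0.71 -0.23] twist [ 0.  -0.3 -0.1]
scene foot [48.62486531 51.57920965] (array([456.1, -61.6]), array([50.8, 44.6]), 68.3)
scene 47 [452.01271986 -59.67974837] 0.5691834373368329
side foot [47.87628266 51.3575301 ] (array([453.5, -65.8]), array([50.9, 45.8]), 11.6)
side 91 [452.64183144 -60.46336775] 0.8371952735934336
```

View pics/side6.png

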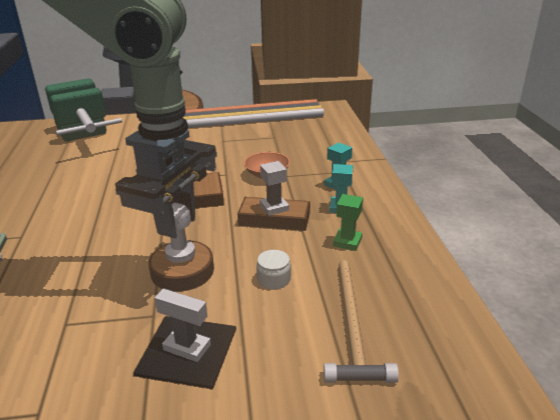

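```bash
python3 -m pendant '[{"delta_pos":[0.2,0.1,-0.1],"twist":[0,0,0],"grip":20},{"delta_pos":[0.2,0.3,-0.2],"twist":[0,0,0],"grip":20},{"delta_pos":[0.2,0.5,-0.2],"twist":[0,0,0],"grip":20},{"delta_pos":[0.2,0.6,-0.2],"twist":[0,0,0],"grip":20},{"delta_pos":[0.2,0.6,-0.2],"twist":[0,0,0],"grip":20}]'
python3 -m pendant '[{"delta_pos":[0,0.05,0],"twist":[0,0,0],"grip":20},{"delta_pos":[0,0.1,0],"twist":[0,0,0],"grip":20},{"delta_pos":[0,0.1,0],"twist":[0,0,0],"grip":20},{"delta_pos":[0,0.1,0],"twist":[0,0,0],"grip":20},{"delta_pos":[0,0.1,0],"twist":[0,0,0],"grip":20}]'
```

```text
time_s: 13.7
ee_pos: [454.6, -63.4, 89.8]
ee_rot: [-90.0, 0.0, -31.8]
force: [0.8, 0.4, -7.4]
gripper_width: 49.0
time_s: 14.2
ee_pos: [454.8, -63.4, 89.0]
ee_rot: [-90.0, -0.0, -31.8]
force: [-0.5, 0.1, -8.2]
gripper_width: 48.7
```

```bash
python3 -m pendant '[{"delta_pos":[0,0.05,0],"twist":[0,0,0],"grip":20},{"delta_pos":[0,0.1,0],"twist":[0,0,0],"grip":20},{"delta_pos":[0,0.15,0],"twist":[0,0,0],"grip":20},{"delta_pos":[0,0.15,0],"twist":[0,0,0],"grip":20},{"delta_pos":[0,0.15,0],"twist":[0,0,0],"grip":20}]'
```

```text
time_s: 14.7
ee_pos: [454.8, -63.4, 87.4]
ee_rot: [-90.0, -0.0, -31.8]
force: [-1.1, 0.3, -7.1]
gripper_width: 49.1
```

```bash
python3 -m pendant '[{"delta_pos":[0,0.05,0],"twist":[0,0,0],"grip":20},{"delta_pos":[0,0.1,0],"twist":[0,0,0],"grip":20},{"delta_pos":[0,0.1,0],"twist":[0,0,0],"grip":20},{"delta_pos":[0,0.1,0],"twist":[0,0,0],"grip":20},{"delta_pos":[0,0.1,0],"twist":[0,0,0],"grip":20}]'
```

```text
time_s: 15.2
ee_pos: [454.9, -63.4, 87.2]
ee_rot: [-90.0, -0.0, -31.8]
force: [-3.1, 1.0, 7.2]
gripper_width: 48.9
```

```bash
python3 -m pendant '[{"delta_pos":[0,0,0],"twist":[0,0,0],"grip":58},{"delta_pos":[0,0,0],"twist":[0,0,0],"grip":66},{"delta_pos":[0,0,0],"twist":[0,0,0],"grip":80},{"delta_pos":[0,0,0],"twist":[0,0,0],"grip":100},{"delta_pos":[0,0,0],"twist":[0,0,0],"grip":100}]'
python3 -m pendant '[{"delta_pos":[0,-1,0],"twist":[0,0,0],"grip":100},{"delta_pos":[0,-3,0],"twist":[0,0,0],"grip":100},{"delta_pos":[0,-6,0],"twist":[0,0,0],"grip":100},{"delta_pos":[0,-9,0],"twist":[0,0,0],"grip":100},{"delta_pos":[0,-11,0],"twist":[0,0,0],"grip":100}]'
python3 - <<'E'
from h import *
from scipy.optimize import least_squares
go(638,80.5,200,-73.5)
for n in ("scene","side"):
    p,W=cloud(n); cv2.imwrite(f'pics/{n}7.png',p[:,:,::-1])
    for z0,z1,R in ((33,39,26),(99,114,25)):
        P=sel(W,(454,-62),32,z0,z1)
        f=lambda c:np.hypot(P[:,0]-c[0],P[:,1]-c[1])-R
        r=least_squares(f,[454,-62],loss='soft_l1'); print(n,z0,len(P),r.x.round(1),np.abs(r.fun).mean().round(2))
    B=sel(W,(454,-62),80,25,35); print('rblock',rect(B[:,:2]),cv2.minEnclosingCircle(B[:,:2].astype(np.float32)))
    B=sel(W,(484,204),90,25,35); print('sqblock',rect(B[:,:2]))
E
```

```text
time_s: 15.7
ee_pos: [455.0, -63.4, 86.4]
ee_rot: [-90.0, -0.0, -31.8]
force: [0.6, -0.0, 0.2]
gripper_width: 81.4
time_s: 16.2
ee_pos: [455.6, -63.5, 199.3]
ee_rot: [-89.9, -0.2, -31.8]
force: [0.3, -0.4, -0.9]
gripper_width: 91.1
t 16.2 pos [455.6 -63.5 199.3] rot [-89.9  -0.2 -31.8] F [ 0.3 -0.4 -0.9] w 91.1 q6 -68.0
delta cm [ 7.900e+00 -1.000e-02  2.185e+01] twist [-0.1 41.7  0.2]
scene 33 48 [453.2 -63.4] 0.62
scene 99 131 [453.4 -63.1] 0.65
rblock (array([455.7, -63.2]), array([112.2, 110.5]), 67.1) ((454.06622314453125, -61.61954116821289), 57.47533416748047)
sqblock (array([483.4, 205.4]), array([107. , 106.1]), 2.6)
side 33 81 [453.5 -64.1] 0.87
side 99 224 [453.4 -63.7] 0.84
rblock (array([452.4, -64. ]), array([112.8, 113.5]), 5.8) ((452.2766418457031, -63.285057067871094), 58.19046401977539)
sqblock (array([482.6, 203.8]), array([103.6, 112.7]), 2.8)
```

View pics/side7.png

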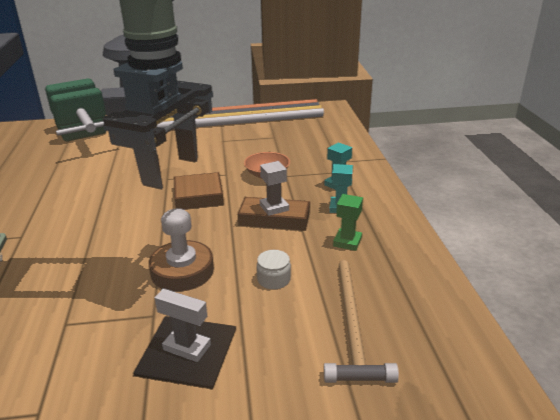

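```bash
python3 -m pendant '[{"delta_pos":[1.4,0,4],"twist":[0,8.3,0],"grip":100},{"delta_pos":[3,0,8.4],"twist":[0,16.6,0],"grip":100},{"delta_pos":[4.6,0,12.9],"twist":[0,25,0],"grip":100},{"delta_pos":[6.3,0,17.4],"twist":[0,33.4,0],"grip":100},{"delta_pos":[7.9,0,21.8],"twist":[0,41.7,0],"grip":100}]'
python3 -c "
from h import *
go(638,80.8,140,-73.5)"
```

```text
time_s: 16.8
ee_pos: [637.7, 81.5, 195.2]
ee_rot: [-90.1, 0.0, -73.9]
force: [1.4, -0.3, 0.5]
gripper_width: 91.3
t 16.8 pos [637.7  81.5 195.2] rot [-90.1   0.  -73.9] F [ 1.4 -0.3  0.5] w 91.3 q6 -10.0
delta cm [0.08 5.52 0.02] twist [ 0.1 -0.4 -0. ]
```

```bash
python3 -m pendant '[{"delta_pos":[0.1,1,0],"twist":[0,0,0],"grip":100},{"delta_pos":[0.1,2.5,0],"twist":[0,0,0],"grip":100},{"delta_pos":[0.1,4,0],"twist":[0,0,0],"grip":100},{"delta_pos":[0.1,5,0],"twist":[0,0,0],"grip":100},{"delta_pos":[0.1,5.4,0],"twist":[0,0,0],"grip":100}]'
python3 -c "
from h import *
p,d=imaging.grab_frame('wrist'); cv2.imwrite('pics/w8.png',p[:,:,::-1])
go(638,80.8,91,-73.5)"
```

```text
time_s: 17.3
ee_pos: [635.7, 78.7, 140.5]
ee_rot: [-90.2, 0.0, -73.5]
force: [-0.2, -0.1, -0.1]
gripper_width: 91.1
t 17.35 pos [635.9  78.7 140.7] rot [-90.2   0.  -73.5] F [-0.4 -0.3 -0.9] w 91.3 q6 -10.0
delta cm [-0.14  4.97  0.27] twist [ 0.2 -0.  -0. ]
```

View pics/w8.png

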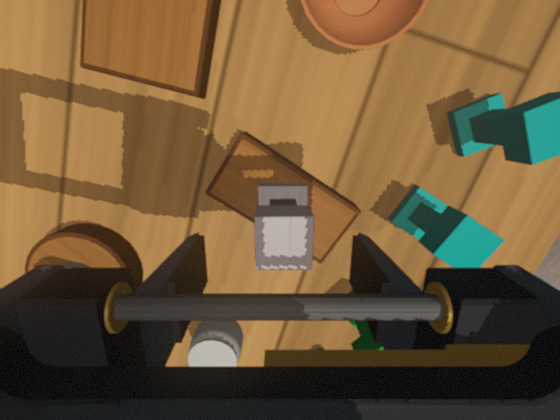

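```bash
python3 -m pendant '[{"delta_pos":[-0.1,1,0.1],"twist":[0,0,0],"grip":100},{"delta_pos":[-0.1,2.5,0.1],"twist":[0,0,0],"grip":100},{"delta_pos":[-0.1,4,0.1],"twist":[0,0,0],"grip":100},{"delta_pos":[-0.1,5,0.1],"twist":[0,0,0],"grip":90},{"delta_pos":[-0.1,5.1,0.1],"twist":[0,0,0],"grip":75}]'
python3 -m pendant '[{"delta_pos":[0,0,0],"twist":[0,0,0],"grip":65},{"delta_pos":[0,0,0],"twist":[0,0,0],"grip":55},{"delta_pos":[0,0,0],"twist":[0,0,0],"grip":45},{"delta_pos":[0,0,0],"twist":[0,0,0],"grip":10},{"delta_pos":[0,0,0],"twist":[0,0,0],"grip":10}]'
python3 -c "
from h import *
go(638,80.8,91,-73.5)"
```

```text
time_s: 17.85
ee_pos: [637.0, 80.3, 90.1]
ee_rot: [-90.1, 0.0, -73.5]
force: [0.1, 0.9, 0.4]
gripper_width: 78.0
time_s: 18.35
ee_pos: [638.5, 80.5, 91.9]
ee_rot: [-89.9, -0.0, -73.5]
force: [-0.4, 0.4, 2.0]
gripper_width: 39.7
t 18.35 pos [638.5  80.5  91.9] rot [-89.9  -0.  -73.5] F [-0.4  0.4  2. ] w 39.7 q6 -10.0
delta cm [-0.04  0.09 -0.04] twist [-0.1 -0.   0. ]
```

```bash
python3 -m pendant '[{"delta_pos":[0,0,0],"twist":[0,0,0],"grip":10},{"delta_pos":[0,-0.5,0],"twist":[0,0,0],"grip":10},{"delta_pos":[0,-1.7,0],"twist":[0,0,0],"grip":10},{"delta_pos":[0,-3,0],"twist":[0,0,0],"grip":10},{"delta_pos":[0,-4.5,0],"twist":[0,0,0],"grip":10}]' 50
python3 -c "
from h import *
go(483,204.5,135,-87.3)"
```

```text
time_s: 18.85
ee_pos: [637.4, 80.4, 137.0]
ee_rot: [-90.1, 0.0, -73.5]
force: [-0.7, -0.0, -6.4]
gripper_width: 39.6
t 18.85 pos [637.4  80.4 137. ] rot [-90.1   0.  -73.5] F [-0.7 -0.  -6.4] w 39.6 q6 -10.0
delta cm [-16.28   0.21 -11.29] twist [ 0.1 13.8  0. ]
```

```bash
python3 -m pendant '[{"delta_pos":[-1,0,-0.7],"twist":[0,1,0],"grip":10},{"delta_pos":[-3,0,-2.1],"twist":[0,3,0],"grip":10},{"delta_pos":[-5.3,0,-3.7],"twist":[0,5,0],"grip":10},{"delta_pos":[-7.6,0,-5.3],"twist":[0,7,0],"grip":10},{"delta_pos":[-9.9,0,-6.9],"twist":[0,9,0],"grip":10}]'
python3 -m pendant '[{"delta_pos":[-2.4,0,-1],"twist":[0,1.5,0],"grip":10},{"delta_pos":[-4.4,0,-2.2],"twist":[0,3,0],"grip":10},{"delta_pos":[-6,0,-3.2],"twist":[0,4.5,0],"grip":10},{"delta_pos":[-6.8,0,-3.5],"twist":[0,4.8,0],"grip":10},{"delta_pos":[-6.8,0,-3.5],"twist":[0,4.8,0],"grip":10}]'
python3 -c "
from h import *
go(483,204.5,98,-87.3)"
```

```text
time_s: 19.35
ee_pos: [542.7, 156.4, 137.3]
ee_rot: [-90.0, 0.0, -82.6]
force: [0.3, -0.1, -5.9]
gripper_width: 39.8
time_s: 19.85
ee_pos: [500.0, 219.4, 137.1]
ee_rot: [-89.9, 0.0, -87.2]
force: [0.7, -0.1, -6.3]
gripper_width: 39.8
t 19.85 pos [500.  219.4 137.1] rot [-89.9   0.  -87.2] F [ 0.7 -0.1 -6.3] w 39.8 q6 20.0
delta cm [ 1.41  3.91 -1.77] twist [-0.1  0.1 -0. ]
```

```bash
python3 -m pendant '[{"delta_pos":[0.7,0.6,-0.9],"twist":[0,0,0],"grip":10},{"delta_pos":[1.4,1.8,-1.7],"twist":[0,0,0],"grip":10},{"delta_pos":[1.4,2.9,-1.8],"twist":[0,0,0],"grip":10},{"delta_pos":[1.4,3.8,-1.8],"twist":[0,0,0],"grip":10},{"delta_pos":[1.4,3.8,-1.8],"twist":[0,0,0],"grip":10}]'
python3 - <<'E'
from h import *
go(483,204.5,91,-87.3)
for n in ("scene","side"):
    p,W=cloud(n); cv2.imwrite(f'pics/{n}9.png',p[:,:,::-1])
    F=sel(W,(483,204),45,45,58); z=np.percentile(F[:,2],90)
    F=F[F[:,2]>np.median(F[:,2])-6]
    print(n,'foot',len(F),np.median(F[:,2]),z,rect(F[:,:2]))
E
```

```text
time_s: 20.35
ee_pos: [482.7, 203.5, 97.1]
ee_rot: [-90.1, -0.0, -87.3]
force: [-0.5, -0.2, -6.7]
gripper_width: 40.0
t 20.35 pos [482.7 203.5  97.1] rot [-90.1  -0.  -87.3] F [-0.5 -0.2 -6.7] w 40.0 q6 19.0
delta cm [-0.1   0.61  0.04] twist [ 0.1 -0.   0. ]
scene foot 188 49.5103553465033 54.18263415687886 (array([483. , 203.4]), array([47.8, 48.1]), 3.1)
side foot 195 49.006781237568006 54.14191215342722 (array([482.4, 201.8]), array([45.8, 51. ]), 2.9)
```

View pics/side9.png

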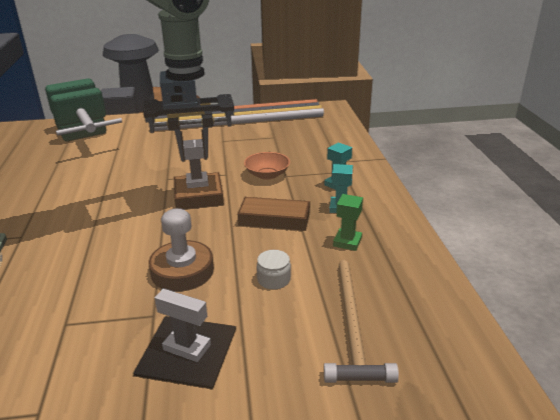

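```bash
python3 -m pendant '[{"delta_pos":[-0.1,0.1,0],"twist":[0,0,0],"grip":10},{"delta_pos":[-0.2,0.2,0],"twist":[0,0,0],"grip":10},{"delta_pos":[-0.2,0.3,0],"twist":[0,0,0],"grip":10},{"delta_pos":[-0.2,0.4,0],"twist":[0,0,0],"grip":10},{"delta_pos":[-0.2,0.5,0],"twist":[0,0,0],"grip":10}]'
python3 -m pendant '[{"delta_pos":[0,0.05,0],"twist":[0,0,0],"grip":10},{"delta_pos":[0,0.1,0],"twist":[0,0,0],"grip":10},{"delta_pos":[0,0.1,0],"twist":[0,0,0],"grip":10},{"delta_pos":[0,0.1,0],"twist":[0,0,0],"grip":10},{"delta_pos":[0,0.1,0],"twist":[0,0,0],"grip":10}]'
```

```text
time_s: 20.95
ee_pos: [482.6, 205.9, 93.4]
ee_rot: [-90.0, -0.0, -87.3]
force: [-0.2, 0.4, -7.4]
gripper_width: 39.7
time_s: 21.45
ee_pos: [482.7, 205.9, 92.5]
ee_rot: [-90.0, -0.0, -87.3]
force: [-0.6, -0.6, -5.4]
gripper_width: 39.6
```

```bash
python3 -m pendant '[{"delta_pos":[0,0.05,0],"twist":[0,0,0],"grip":10},{"delta_pos":[0,0.1,0],"twist":[0,0,0],"grip":10},{"delta_pos":[0,0.1,0],"twist":[0,0,0],"grip":10},{"delta_pos":[0,0.1,0],"twist":[0,0,0],"grip":10},{"delta_pos":[0,0.1,0],"twist":[0,0,0],"grip":10}]'
```

```text
time_s: 21.95
ee_pos: [482.7, 205.9, 91.9]
ee_rot: [-90.0, 0.0, -87.3]
force: [-1.7, -0.8, 0.2]
gripper_width: 39.9
```

Contact: the load has come off the wrist. I'll go 0.5 mm further and release.

```bash
python3 -m pendant '[{"delta_pos":[0,0.05,0],"twist":[0,0,0],"grip":10},{"delta_pos":[0,0.05,0],"twist":[0,0,0],"grip":48},{"delta_pos":[0,0.05,0],"twist":[0,0,0],"grip":60},{"delta_pos":[0,0.05,0],"twist":[0,0,0],"grip":80},{"delta_pos":[0,0.05,0],"twist":[0,0,0],"grip":100}]'
python3 -m pendant '[{"delta_pos":[0,0,0],"twist":[0,0,0],"grip":100},{"delta_pos":[0,-2,0],"twist":[0,0,0],"grip":100},{"delta_pos":[0,-5,0],"twist":[0,0,0],"grip":100},{"delta_pos":[0,-8,0],"twist":[0,0,0],"grip":100},{"delta_pos":[0,-11,0],"twist":[0,0,0],"grip":100}]'
python3 - <<'E'
from h import *
go(466,-258.2,200,-31.8)
for n in ("scene","side"):
    p,W=cloud(n); cv2.imwrite(f'pics/{n}10.png',p[:,:,::-1])
    F=sel(W,(483,204),45,40,48)
    print(n,'sq foot',len(F),np.median(F[:,2]),rect(F[:,:2]))
    T=sel(W,(483,204),48,117,130); print('sq head',rect(T[:,:2]), 'z',np.median(T[:,2]).round(1))
    T=sel(W,(465,-259),48,95,110); print('obl head',rect(T[:,:2]), 'z',np.median(T[:,2]).round(1))
    B=sel(W,(638,83),90,25,35); print('obl block',rect(B[:,:2]))
E
```

```text
time_s: 22.45
ee_pos: [482.8, 206.0, 90.9]
ee_rot: [-90.0, 0.0, -87.3]
force: [-1.1, 0.2, -0.1]
gripper_width: 65.1
time_s: 22.95
ee_pos: [482.5, 205.8, 202.0]
ee_rot: [-90.0, -0.0, -87.3]
force: [0.4, -0.1, -0.2]
gripper_width: 91.2
t 22.95 pos [482.5 205.8 202. ] rot [-90.   -0.  -87.3] F [ 0.4 -0.1 -0.2] w 91.2 q6 19.0
delta cm [46.27  0.2  -3.81] twist [  0.  -55.5   0. ]
scene sq foot 157 44.02929129854593 (array([482.5, 205.8]), array([48.5, 48.1]), 4.5)
sq head (array([483.4, 206.3]), array([42.2, 41.8]), 3.6) z 123.8
obl head (array([ 465.8, -258.2]), array([23.3, 73.2]), 58.8) z 102.0
obl block (array([638.6,  84.7]), array([ 70.6, 142.8]), 73.4)
side sq foot 167 42.79604526312687 (array([482.3, 205.1]), array([45.4, 54.7]), 2.9)
sq head (array([482.3, 205.4]), array([39.8, 46.8]), 0.6) z 122.3
obl head (array([ 464.8, -259.4]), array([25.1, 73. ]), 58.0) z 100.8
obl block (array([637.6,  83.6]), array([ 76. , 140.6]), 73.6)
```

View pics/scene10.png

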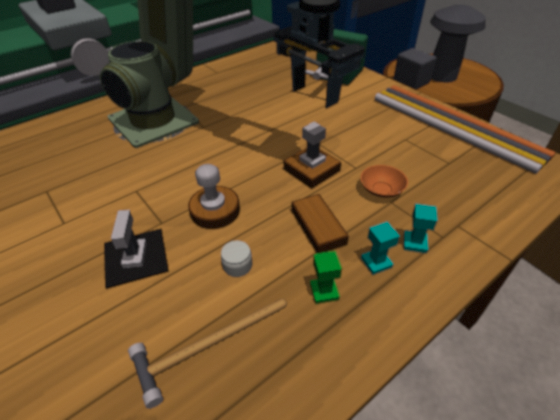

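```bash
python3 -m pendant '[{"delta_pos":[3.5,0,-0.3],"twist":[0,-6,0],"grip":100},{"delta_pos":[8,0,-0.6],"twist":[0,-13,0],"grip":100},{"delta_pos":[12.5,0,-1],"twist":[0,-20,0],"grip":100},{"delta_pos":[17,0,-1.4],"twist":[0,-28,0],"grip":100},{"delta_pos":[21.5,0,-1.8],"twist":[0,-36,0],"grip":100}]'
python3 -c "
from h import *
go(465.8,-258.7,200,-31.7)"
```

```text
time_s: 23.55
ee_pos: [474.3, -6.1, 200.0]
ee_rot: [-90.1, 0.0, -51.9]
force: [-0.0, -0.4, -0.8]
gripper_width: 91.4
t 23.55 pos [474.3  -6.1 200. ] rot [-90.1   0.  -51.9] F [-0.  -0.4 -0.8] w 91.4 q6 -40.0
delta cm [ 1.936e+01  1.000e-02 -1.625e+01] twist [  0.  -20.2  -0. ]
```

```bash
python3 -m pendant '[{"delta_pos":[3.7,0,-3.2],"twist":[0,-5,0],"grip":100},{"delta_pos":[7.5,0,-6.3],"twist":[0,-10,0],"grip":100},{"delta_pos":[11.3,0,-9.5],"twist":[0,-15,0],"grip":100},{"delta_pos":[15.2,0,-12.8],"twist":[0,-20,0],"grip":100},{"delta_pos":[19,0,-16],"twist":[0,-20.2,0],"grip":100}]'
python3 -c "
from h import *
go(465.8,-258.7,120,-31.7)"
```

```text
time_s: 24.05
ee_pos: [464.1, -253.7, 200.0]
ee_rot: [-90.0, 0.1, -32.0]
force: [1.5, 0.0, -0.8]
gripper_width: 91.1
t 24.05 pos [ 464.1 -253.7  200. ] rot [-90.    0.1 -32. ] F [ 1.5  0.  -0.8] w 91.1 q6 -88.0
delta cm [ 0.42  8.   -0.33] twist [-0.  -0.3 -0.1]
```

```bash
python3 -m pendant '[{"delta_pos":[0.3,1,-0.2],"twist":[0,0,0],"grip":100},{"delta_pos":[0.3,3,-0.2],"twist":[0,0,0],"grip":100},{"delta_pos":[0.3,5,-0.2],"twist":[0,0,0],"grip":100},{"delta_pos":[0.3,7,-0.2],"twist":[0,0,0],"grip":100},{"delta_pos":[0.3,8,-0.2],"twist":[0,0,0],"grip":100}]'
python3 -c "
from h import *
p,d=imaging.grab_frame('wrist'); cv2.imwrite('pics/w11.png',p[:,:,::-1])
go(465.8,-258.7,70,-31.7)"
```

```text
time_s: 24.55
ee_pos: [465.0, -253.7, 118.3]
ee_rot: [-90.0, 0.3, -32.0]
force: [0.6, -0.3, -0.8]
gripper_width: 91.6
t 24.6 pos [ 464.7 -253.6  117.6] rot [-90.    0.4 -32. ] F [ 0.1  0.6 -1.3] w 91.2 q6 -88.0
delta cm [ 0.4   4.76 -0.37] twist [ 0.  -0.3 -0.4]
```

View pics/w11.png

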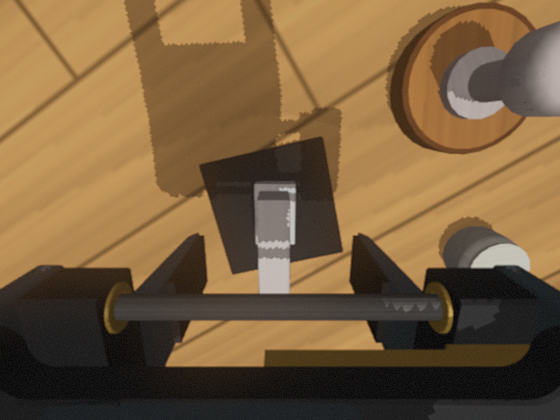

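The bar head is at (274,245) between the fingers. I'll descend with a small correction.

```bash
python3 -m pendant '[{"delta_pos":[0.3,1,-0.2],"twist":[0,0,0],"grip":100},{"delta_pos":[0.3,2.5,-0.3],"twist":[0,0,0],"grip":100},{"delta_pos":[0.3,4,-0.3],"twist":[0,0,0],"grip":100},{"delta_pos":[0.3,4.7,-0.3],"twist":[0,0,0],"grip":90},{"delta_pos":[0.3,4.7,-0.3],"twist":[0,0,0],"grip":70}]'
python3 -c "
from h import *
go(465.8,-258.7,70,-31.7)"
```

```text
time_s: 25.1
ee_pos: [467.2, -259.2, 73.3]
ee_rot: [-90.0, 0.1, -32.0]
force: [0.2, 0.3, -0.7]
gripper_width: 78.1
t 25.1 pos [ 467.2 -259.2   73.3] rot [-90.    0.1 -32. ] F [ 0.2  0.3 -0.7] w 78.1 q6 -88.0
delta cm [-0.14  0.33 -0.03] twist [ 0.  -0.3 -0.1]
```

```bash
python3 -m pendant '[{"delta_pos":[-0.1,0.2,0],"twist":[0,0,0],"grip":55},{"delta_pos":[-0.1,0.2,0],"twist":[0,0,0],"grip":42},{"delta_pos":[-0.1,0.2,0],"twist":[0,0,0],"grip":35},{"delta_pos":[-0.1,0.2,0],"twist":[0,0,0],"grip":28},{"delta_pos":[-0.1,0.2,0],"twist":[0,0,0],"grip":0}]' 50
python3 -m pendant '[{"delta_pos":[0,0,0],"twist":[0,0,0],"grip":0},{"delta_pos":[0,0,0],"twist":[0,0,0],"grip":0},{"delta_pos":[0,0,0],"twist":[0,0,0],"grip":0},{"delta_pos":[0,0,0],"twist":[0,0,0],"grip":0},{"delta_pos":[0,0,0],"twist":[0,0,0],"grip":0}]' 50
python3 -m pendant '[{"delta_pos":[0,-0.5,0],"twist":[0,0,0],"grip":0},{"delta_pos":[0,-2,0],"twist":[0,0,0],"grip":0},{"delta_pos":[0,-4.5,0],"twist":[0,0,0],"grip":0},{"delta_pos":[0,-7,0],"twist":[0,0,0],"grip":0},{"delta_pos":[0,-9.5,0],"twist":[0,0,0],"grip":0}]' 50
python3 -m pendant '[{"delta_pos":[0,-1.5,0],"twist":[0,0,0],"grip":0},{"delta_pos":[0,-3,0],"twist":[0,0,0],"grip":0},{"delta_pos":[0,-4,0],"twist":[0,0,0],"grip":0},{"delta_pos":[0,-4.5,0],"twist":[0,0,0],"grip":0},{"delta_pos":[0,-4.5,0],"twist":[0,0,0],"grip":0}]' 50
python3 -c "
from h import *
go(638.1,84.1,205,-16.8)"
```

```text
time_s: 25.6
ee_pos: [466.7, -258.9, 72.3]
ee_rot: [-90.0, -0.0, -32.1]
force: [-0.5, 0.3, 0.8]
gripper_width: 38.2
time_s: 26.1
ee_pos: [466.6, -258.8, 72.0]
ee_rot: [-90.0, -0.0, -32.1]
force: [0.4, 0.8, 0.0]
gripper_width: 21.4
time_s: 26.6
ee_pos: [465.2, -258.2, 166.5]
ee_rot: [-90.0, 0.2, -32.1]
force: [0.5, -0.1, -7.2]
gripper_width: 21.8
time_s: 27.1
ee_pos: [466.4, -258.8, 211.8]
ee_rot: [-90.0, 0.0, -32.1]
force: [0.2, -0.5, -7.6]
gripper_width: 22.1
t 27.1 pos [ 466.4 -258.8  211.8] rot [-90.    0.  -32.1] F [ 0.2 -0.5 -7.6] w 22.1 q6 -88.0
delta cm [-3.64  0.68 38.17] twist [  0.  -15.3  -0. ]
```

```bash
python3 -m pendant '[{"delta_pos":[-0.1,0,1],"twist":[0,-1,0],"grip":0},{"delta_pos":[-0.3,0,3.5],"twist":[0,-3,0],"grip":0},{"delta_pos":[-0.6,0,6.5],"twist":[0,-4.5,0],"grip":0},{"delta_pos":[-1,0,10],"twist":[0,-6,0],"grip":0},{"delta_pos":[-1.3,0,13.5],"twist":[0,-7,0],"grip":0}]'
python3 -c "
from h import *
go(638.1,84.1,205,-16.7)"
```

```text
time_s: 27.6
ee_pos: [527.1, -135.5, 210.8]
ee_rot: [-90.0, 0.1, -25.0]
force: [0.6, -1.0, -7.6]
gripper_width: 21.5
t 27.6 pos [ 527.1 -135.5  210.8] rot [-90.    0.1 -25. ] F [ 0.6 -1.  -7.6] w 21.5 q6 -81.0
delta cm [ 0.78  0.58 24.6 ] twist [-0.  -8.3 -0.1]
```

```bash
python3 -m pendant '[{"delta_pos":[0.1,0,3.5],"twist":[0,-1.5,0],"grip":0},{"delta_pos":[0.2,0,7],"twist":[0,-3,0],"grip":0},{"delta_pos":[0.4,0,10.5],"twist":[0,-5,0],"grip":0},{"delta_pos":[0.5,0,14],"twist":[0,-6.5,0],"grip":0},{"delta_pos":[0.6,0,17.5],"twist":[0,-8.3,0],"grip":0}]'
python3 -m pendant '[{"delta_pos":[0,0,2.5],"twist":[0,0,0],"grip":0},{"delta_pos":[0,0,4.5],"twist":[0,0,0],"grip":0},{"delta_pos":[0,0,5.5],"twist":[0,0,0],"grip":0},{"delta_pos":[0,0,6],"twist":[0,0,0],"grip":0},{"delta_pos":[0,0,6],"twist":[0,0,0],"grip":0}]'
python3 -c "
from h import *
go(638.1,84.1,205,-16.7)"
```

```text
time_s: 28.1
ee_pos: [606.6, 20.7, 210.6]
ee_rot: [-90.0, 0.1, -16.6]
force: [-0.6, -0.4, -8.5]
gripper_width: 21.4
time_s: 28.6
ee_pos: [623.7, 76.1, 211.3]
ee_rot: [-90.0, 0.1, -16.7]
force: [0.7, 0.3, -7.8]
gripper_width: 21.8
t 28.6 pos [623.7  76.1 211.3] rot [-90.    0.1 -16.7] F [ 0.7  0.3 -7.8] w 21.8 q6 -67.0
delta cm [1.15 0.63 1.18] twist [ 0.  -0.  -0.1]
```

```bash
python3 -m pendant '[{"delta_pos":[0.6,0.5,0.6],"twist":[0,0,0],"grip":0},{"delta_pos":[1.1,2,1.1],"twist":[0,0,0],"grip":0},{"delta_pos":[1.1,4,1.1],"twist":[0,0,0],"grip":0},{"delta_pos":[1.1,6,1.1],"twist":[0,0,0],"grip":0},{"delta_pos":[1.1,7.5,1.1],"twist":[0,0,0],"grip":0}]'
python3 -m pendant '[{"delta_pos":[0,1,0],"twist":[0,0,0],"grip":0},{"delta_pos":[0,2,0],"twist":[0,0,0],"grip":0},{"delta_pos":[0,2.8,0],"twist":[0,0,0],"grip":0},{"delta_pos":[0,3.2,0],"twist":[0,0,0],"grip":0},{"delta_pos":[0,3.2,0],"twist":[0,0,0],"grip":0}]'
python3 - <<'E'
from h import *
go(638.1,84.1,94,-16.7)
for n in ("scene","side"):
    p,W=cloud(n); cv2.imwrite(f'pics/{n}12.png',p[:,:,::-1])
    F=sel(W,(638,84),38,42,65); print(n,np.histogram(F[:,2],bins=range(42,66,2))[0])
    m=np.median(F[:,2]); F=F[abs(F[:,2]-m)<5]
    print(n,'foot',len(F),m,rect(F[:,:2]))
E
```

```text
time_s: 29.1
ee_pos: [637.1, 82.6, 134.0]
ee_rot: [-90.1, 0.2, -16.8]
force: [-0.5, -0.7, -7.3]
gripper_width: 21.8
time_s: 29.6
ee_pos: [637.6, 83.2, 104.5]
ee_rot: [-90.0, 0.0, -16.8]
force: [-0.3, 0.4, -7.9]
gripper_width: 21.6
t 29.6 pos [637.6  83.2 104.5] rot [-90.    0.  -16.8] F [-0.3  0.4 -7.9] w 21.6 q6 -67.0
delta cm [0.03 1.05 0.1 ] twist [ 0.  -0.1 -0. ]
scene [ 14  19  19  23  17  65 140  29   4  12  14]
scene foot 262 54.2526899510254 (array([635.7,  82.7]), array([38.3, 61. ]), 73.5)
side [ 26  26  36  22  38 113  95  11  11  16  10]
side foot 273 53.345825738977496 (array([634.7,  81.3]), array([42.3, 60.7]), 75.9)
```

View pics/side12.png

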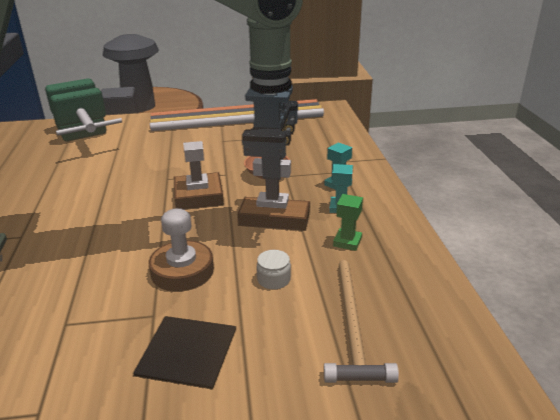

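```bash
python3 -m pendant '[{"delta_pos":[0.1,0.2,0.1],"twist":[0,0,0],"grip":0},{"delta_pos":[0.2,0.4,0.3],"twist":[0,0,0],"grip":0},{"delta_pos":[0.2,0.6,0.3],"twist":[0,0,0],"grip":0},{"delta_pos":[0.2,0.8,0.3],"twist":[0,0,0],"grip":0},{"delta_pos":[0.2,0.9,0.3],"twist":[0,0,0],"grip":0}]'
python3 -m pendant '[{"delta_pos":[0,0.05,0],"twist":[0,0,0],"grip":0},{"delta_pos":[0,0.1,0],"twist":[0,0,0],"grip":0},{"delta_pos":[0,0.1,0],"twist":[0,0,0],"grip":0},{"delta_pos":[0,0.1,0],"twist":[0,0,0],"grip":0},{"delta_pos":[0,0.1,0],"twist":[0,0,0],"grip":0}]'
```

```text
time_s: 30.2
ee_pos: [640.3, 85.6, 95.6]
ee_rot: [-90.0, 0.0, -16.8]
force: [0.9, 0.6, -7.3]
gripper_width: 21.8
time_s: 30.7
ee_pos: [640.5, 85.5, 95.0]
ee_rot: [-90.0, -0.0, -16.8]
force: [-0.7, -1.0, -7.8]
gripper_width: 21.8
```

```bash
python3 -m pendant '[{"delta_pos":[0,0.05,0],"twist":[0,0,0],"grip":0},{"delta_pos":[0,0.1,0],"twist":[0,0,0],"grip":0},{"delta_pos":[0,0.15,0],"twist":[0,0,0],"grip":0},{"delta_pos":[0,0.15,0],"twist":[0,0,0],"grip":0},{"delta_pos":[0,0.15,0],"twist":[0,0,0],"grip":0}]'
```

```text
time_s: 31.2
ee_pos: [640.6, 85.6, 94.1]
ee_rot: [-90.0, -0.0, -16.8]
force: [-1.4, 0.3, -2.6]
gripper_width: 21.7
```

```bash
python3 -m pendant '[{"delta_pos":[0,0.05,0],"twist":[0,0,0],"grip":0},{"delta_pos":[0,0.1,0],"twist":[0,0,0],"grip":0},{"delta_pos":[0,0.1,0],"twist":[0,0,0],"grip":0},{"delta_pos":[0,0.1,0],"twist":[0,0,0],"grip":0},{"delta_pos":[0,0.1,0],"twist":[0,0,0],"grip":0}]'
python3 -m pendant '[{"delta_pos":[0,0,0],"twist":[0,0,0],"grip":28},{"delta_pos":[0,0,0],"twist":[0,0,0],"grip":40},{"delta_pos":[0,0,0],"twist":[0,0,0],"grip":60},{"delta_pos":[0,0,0],"twist":[0,0,0],"grip":80},{"delta_pos":[0,0,0],"twist":[0,0,0],"grip":100}]'
python3 -m pendant '[{"delta_pos":[0,-1,0],"twist":[0,0,0],"grip":100},{"delta_pos":[0,-3,0],"twist":[0,0,0],"grip":100},{"delta_pos":[0,-6,0],"twist":[0,0,0],"grip":100},{"delta_pos":[0,-9,0],"twist":[0,0,0],"grip":100},{"delta_pos":[0,-12,0],"twist":[0,0,0],"grip":100}]'
python3 - <<'E'
from h import *
from scipy.optimize import least_squares
go(638.1,84.1,250,-16.7)
for n in ("scene","side"):
    p,W=cloud(n); cv2.imwrite(f'pics/{n}13.png',p[:,:,::-1])
    for nm,c in dict(sq=(483,204),obl=(638,84)).items():
        for l,z0,z1 in(('foot',40,48),('head',117,130)):
            F=sel(W,c,45,z0,z1); print(n,nm,l,len(F),np.median(F[:,2]).round(1),rect(F[:,:2]))
        B=sel(W,c,90,25,35); print('    block',rect(B[:,:2]))
    for z0,z1,R in ((33,39,26),(99,114,25)):
        P=sel(W,(454,-62),32,z0,z1)
        f=lambda c:np.hypot(P[:,0]-c[0],P[:,1]-c[1])-R
        r=least_squares(f,[454,-62],loss='soft_l1'); print(n,'round',r.x.round(1))
    for k,c,z0,z1 in (('tin',(612,-113),40,50),('bowl',(634,300),25,42)):
        T=sel(W,c,70,z0,z1);print(n,k,cv2.minEnclosingCircle(T[:,:2].astype(np.float32)))
E
```

```text
time_s: 31.7
ee_pos: [640.6, 85.6, 94.0]
ee_rot: [-90.0, -0.1, -16.8]
force: [-3.7, 0.1, 4.1]
gripper_width: 21.7
time_s: 32.2
ee_pos: [640.6, 85.6, 92.3]
ee_rot: [-90.0, -0.0, -16.8]
force: [0.6, 1.8, 0.5]
gripper_width: 55.0
time_s: 32.7
ee_pos: [640.5, 85.6, 214.4]
ee_rot: [-90.0, -0.0, -16.8]
force: [1.1, -0.1, 0.1]
gripper_width: 90.8
t 32.7 pos [640.5  85.6 214.4] rot [-90.   -0.  -16.8] F [ 1.1 -0.1  0.1] w 90.8 q6 -67.0
delta cm [-0.18 -3.56 -0.21] twist [-0.  -0.1  0. ]
scene sq foot 140 44.0 (array([482.4, 206.8]), array([47.7, 48.8]), 3.8)
scene sq head 203 124.0 (array([482.7, 206.2]), array([42.3, 42.2]), 3.8)
    block (array([484.3, 205. ]), array([106.6, 105.9]), 3.3)
scene obl foot 250 44.1 (array([638.2,  85.4]), array([38.5, 62.7]), 73.9)
scene obl head 342 123.9 (array([638.3,  85.3]), array([23.1, 73.4]), 73.5)
    block (array([638.6,  84.7]), array([ 71.7, 141.6]), 73.5)
scene round [453.3 -63.2]
scene round [453.2 -63. ]
scene tin ((613.7604370117188, -108.70121765136719), 28.061166763305664)
scene bowl ((645.1570434570312, 284.06561279296875), 54.85713577270508)
side sq foot 165 42.7 (array([482.3, 205.1]), array([45.3, 48.5]), 2.7)
side sq head 196 122.3 (array([482. , 204.3]), array([39.8, 48. ]), 3.7)
    block (array([482.6, 204.3]), array([103.6, 112.6]), 2.7)
side obl foot 245 42.8 (array([637.2,  83.7]), array([42.4, 60.3]), 74.4)
side obl head 283 122.5 (array([637.4,  84.6]), array([29.4, 73.3]), 73.1)
    block (array([637.5,  82. ]), array([ 72.9, 139.9]), 73.6)
side round [453.4 -63.9]
side round [453.4 -63.6]
side tin ((614.2977905273438, -110.2986831665039), 29.5720157623291)
side bowl ((644.537841796875, 282.5419616699219), 56.318607330322266)
```

View pics/side13.png

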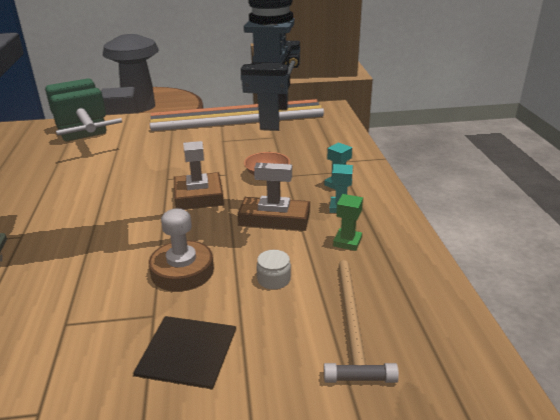

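View pics/scene13.png

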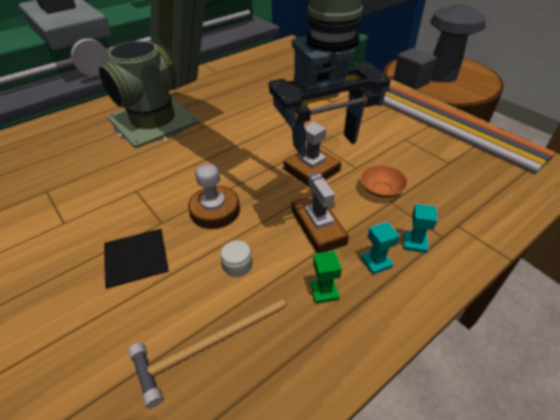

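Both views show all three stakes upright on their own blocks: round at (210,190), square at (314,150) and oblong at (320,205) in the scene view. The bystanders have not moved and the gripper is well clear, so I'll hand in.

```bash
python3 -c "
from workcell import job
print(job.job_done())"
```

```text
the job is handed in; nothing more can be done
None
```

All three stakes now stand on their own blocks, and I handed the job in at about 33 s of the 99 s allowed. I parked the oblong stake on the rubber mat. Then I moved the round stake to the round block, the square stake to the square block, and the oblong stake from the mat to the oblong block.

My last checks, from the scene and side cameras' depth after the gripper had let go and lifted clear:

| Stake | Distance from block centre | Other |
|---|---|---|
| Round | about 1 mm | – |
| Square | about 1–3 mm | – |
| Oblong | about 1–2 mm | lengthwise within 1° |

- **Upright:** the foot and head heights match a stake standing on its block (about 43–44 mm and 122–124 mm for the square and oblong), and all three look upright in both pictures.
- **Bystanders:** the tin and bowl measured within about 1 mm of where they started. I checked the hammer by eye only, and it looks unmoved.
- **Disagreements:** the two cameras differ by 1–2 mm in height and position, which fits their stated calibration. No check failed.

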